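Strip down the sieving station for the night

ROBOT

A 6-joint arm with a two-finger parallel gripper is mounted at the origin on a cart in front of the work surface, level with it; the furniture and walls round the work are solid. World frame = base frame: x ahead of the robot, y to its left, z up, the work surface at z = 0. Lengths are in m, angles in rad, forces in N, time in s.
With the tool pointing down it reaches from about 0.35 to 0.975 m from the base axis. Payload 4.9 kg.
Tool frame: the origin (TCP) lies on the centre line of the jaws, within the pads' length; the fingertips stand ctrl.tcp_to_tips ahead of it and the grasp point (between the pads) lies 3 mm ahead of it (ctrl.tcp_to_tips is the distance from the TCP to the fingertips, in m); z points along the fingers, y is the direction in which the jaws open and shut (so a half turn about z gives the same grasp; the last joint's range is limited). The gripper opens to 85 mm and grips with 20 to 120 N. Pads are 22 mm wide; open, the fingers measure 114 mm over their backs; the gripper's body (76 mm by 85 mm) begins 54 mm behind the grasp point. The pads swing forward as they close: fully open they stand 13 mm farther back than shut.
Start: joints at [-1.352, 0.053, 1.613, -0, 1.476, -0.119], TCP at [0.207, -0.59, 0.253] pointing down, gripper open.
Joint ranges: [-3.01, 3.01], [-1.01, 2.22], [0.06, 2.58], [-1.02, 4.17], [0.09, 2.62], [-3.14, 3.14]. Speed limits (rad/s): [2.57, 2.57, 3.14, 3.14, 3.14, 3.14].

INTERFACE

Orientations are given as a rotation vector (axis times angle).
In Python, from station import ctrl, vision gives the robot as it stands.
- The arm moves only by the tool jog_arm, never from a script. Its argument "deltas" is a list of rows, each a list of 7 numbers: the turn, a rotation vector about the tool's x, y, z in rad, then the shift along the tool's x, y, z in cm, then the opening, from 0 (shut) to 1 (fully open). A call has 1 to 12 rows; each row shifts and turns the commanded pose from where the row before left it, along the tool's axes as they then stand; what a row does not reach is not made up. A row lasts 1/12 s, in which the tool goes at most 41.7 mm and 7.16 degrees, less where a joint would pass 70% of its speed; a pose out of reach is approached as far as the arm can. A call with a gripper value outside its range is refused whole. The fingers move at their own pace and stop on an object; "grip_force" is the grip in N (left out, the last holds). Time passes only in rows, so rows that do not move let the fingers close. It gives the time, the measured TCP pose, the force and the opening at its end, in the units of the state.
- ctrl.get_obs(): the state, without advancing time (a new reading comes with each control period).
- vision.get_image(name): name is "scene" or "top"; returns (picture, depth): 384x512x3 uint8, red, green, blue; 384x512 float32, m along the optical axis (not along the pixel's ray), 0 where there is no reading.
- vision.calibration(name): a dict with "fx", "fy", "cx", "cy" (pixels), "rvec" (rotation vector, rad) and "tvec" (3), from world to camera coordinates, as OpenCV has them. Camera axes: x right, y down, z forward; pixel columns grow to the right and rows downward; lengths in m; the calibration is good to about 2 mm. A picture is of the moment at which its call begins. calibration takes no time and is no camera call.
- ctrl.finish_job(): hands the job in, once; it reports no verdict.
The state is a dict: "t": time; "q": joint angles; "dq": joint speeds; "effort": joint torques, N m; "tool_pos": TCP position; "tool_rot": TCP orientation; "contact_force": force on the tool from outside, world axes, zero at the start; "wrist_torque": the same for the moment, N m; "opening": finger opening in m.
Only numpy, scipy, OpenCV 4.12 (cv2) and the standard library are available. Lean on these libraries where they do the work, as an engineer would, in place of code of your own. Each camera call takes 0.05 s, during which the arm holds its last target. There are 200 camera calls.

TASK

Strip down the sieving station: slide each caddy sideways until the studs are at the wide ends of its keyholes, draw it off the board and stand it upright in the white drip tray, without tipping it over. Lift the steel hoop out of its cradle by the rim and hang it on the J-hook. Nest the aluminium pots in size order, each inside the next wider one, the widest staying upright on the worktop, and leave the other things on the bench where they are.

Things in the scene. Friction and masses are not known exactly. Their poses are not given: they have to be found in the camera images.
- caddy_blue_tab (a point): blue caddy: centre of the grey pull tab on its top, an upright plate 12 mm thick (x) and 44 mm wide (y), from 21 mm above this point to 34 mm below it; pinch it from above, closing along x. z up, x from the caddy's front to its back (to the board), y to the left as the robot sees it hanging. The caddy's underside is 136 mm below this point.
- caddy_blue: blue plastic caddy, 0.16 kg, empty; origin at the underside, on the back face of its 5 mm back plate (128 mm wide, 102 mm high, the tab above); axes as the tab's, which is at [-6, 0, 136] mm. An open box, 116 mm wide and 48 mm high, sticks out 53 mm to -x of the origin at its foot. As it hangs, the studs are in the narrow ends of its two keyholes, at y = -26 and +26 mm, z = 75 mm.
- caddy_blue_wide (a point): the point midway between the wide ends of the blue caddy's two sideways keyholes (52 mm apart; narrow slots 8.5 mm high, wide ends 20 x 20 mm, 22 mm to +y of the narrow ends). Slide the caddy 22 mm to its -y (to the right as the robot sees it), raise it about 1 mm, so that this point is level with the middle of its stud pair, and draw it straight off to -x by 15 mm or more.
- caddy_orange_tab (a point): orange caddy: centre of the grey pull tab on its top, an upright plate 12 mm thick (x) and 44 mm wide (y), from 21 mm above this point to 34 mm below it; pinch it from above, closing along x. z up, x from the caddy's front to its back (to the board), y to the left as the robot sees it hanging. The caddy's underside is 136 mm below this point.
- caddy_orange: orange plastic caddy, 0.16 kg, empty; origin at the underside, on the back face of its 5 mm back plate (128 mm wide, 102 mm high, the tab above); axes as the tab's, which is at [-6, 0, 136] mm. An open box, 116 mm wide and 48 mm high, sticks out 53 mm to -x of the origin at its foot. As it hangs, the studs are in the narrow ends of its two keyholes, at y = -26 and +26 mm, z = 75 mm.
- caddy_orange_wide (a point): the point midway between the wide ends of the orange caddy's two sideways keyholes (52 mm apart; narrow slots 8.5 mm high, wide ends 20 x 20 mm, 22 mm to -y of the narrow ends). Slide the caddy 22 mm to its +y (to the left as the robot sees it), raise it about 1 mm, so that this point is level with the middle of its stud pair, and draw it straight off to -x by 15 mm or more.
- board: white fixed upright board, 320 mm wide, 12 mm thick, top edge 185 mm above the worktop, on a grey foot; origin on the worktop under the middle of its front face, x into the board (away from the robot), y to the left, z up. Two pairs of headed steel studs on its front; a caddy hangs on each pair, and which on which varies.
- studs_left (a point): middle of the left pair of studs, on the board at y = +83 mm, 170 mm above the worktop; the two studs are 52 mm apart (along y), shank 6 mm diameter and 7.5 mm long, head 13 mm diameter and 3 mm thick; axes as the board's
- studs_right (a point): middle of the right pair of studs, on the board at y = -83 mm, 170 mm above the worktop; the two studs are 52 mm apart (along y), shank 6 mm diameter and 7.5 mm long, head 13 mm diameter and 3 mm thick; axes as the board's
- drip_tray: fixed shallow white drip tray, 190 mm (x) by 176 mm (y), rim 14 mm high, walls 5 mm; origin at the centre of its underside, inner floor 5 mm above it. Two caddies fit one behind the other (box centres 45 mm either side of the middle along x).
- hoop: steel sieve clamping hoop, outer diameter 130 mm, inner 114 mm, 12 mm wide along its axis, 0.12 kg; origin at its centre, x is its axis (level while it stands). It stands on edge in the black cradle; pinch the rim at its top across the 12 mm width.
- cradle: fixed black cradle whose 17 mm slot holds the hoop on edge; origin on the worktop under the middle, x across the slot (the hoop's axis), y along it, side fingers 51 mm high, end stops 36 mm high
- hook_stand: fixed steel post, 14 mm diameter, 235 mm high, on a foot plate, with a J-hook; origin on the worktop under the post, z up. The hook is 8 mm round bar that leaves the post at 225 mm height (axis) along the stand's -x; it runs level to 70 mm from the post, then turns up, its tip 83 mm from the post and 249 mm high at the top.
- hook_seat (a point): top of the hook's level bar, 45 mm out from the post, 229 mm above the worktop: where the hoop's rim should rest; the hoop hangs across the bar, its axis along the bar. Axes as the stand's.
- pot_a_mid (a point): largest aluminium pot, outer diameter 96 mm, 36 mm high, wall and floor 4 mm, open at the top; the point is on its axis half-way up, z up. It stays on the worktop and takes the others.
- pot_b_mid (a point): second aluminium pot in width, outer diameter 66 mm, 58 mm high, wall and floor 4 mm, open at the top; the point is on its axis half-way up, z up. Nested, each pot stands about 26 mm or more out of the next wider one, so grip it across the outside near its rim, not more than 20 mm down. May be absent.
- pot_c_mid (a point): third aluminium pot in width, outer diameter 48 mm, 80 mm high, wall and floor 4 mm, open at the top; the point is on its axis half-way up, z up. Nested, each pot stands about 26 mm or more out of the next wider one, so grip it across the outside near its rim, not more than 20 mm down. May be absent.
- pot_d_mid (a point): smallest (narrowest) aluminium pot in width, outer diameter 32 mm, 102 mm high, wall and floor 4 mm, open at the top; the point is on its axis half-way up, z up. Nested, each pot stands about 26 mm or more out of the next wider one, so grip it across the outside near its rim, not more than 20 mm down. May be absent.
- timer: bystander: white bench timer 32x68x62 mm; origin at its underside
- dropper: bystander: dropper bottle with blue cap, 33 mm diameter, 94 mm high; origin at its underside
- dropper_red: bystander: dropper bottle with red cap, 33 mm diameter, 94 mm high; origin at its underside
- marker: bystander: marker pen with purple cap lying down, 134 mm long; origin at its underside
- cup: bystander: clear sample cup with green contents, 51 mm diameter, 64 mm high; origin at its underside
- cap: bystander: pale cup lid lying on the worktop, 50 mm diameter, 10 mm high; origin at its underside

How it is judged:
By the outcome, as a careful person would: the job done as asked, in the order asked, and still so for the second after the job is handed in, with the robot touching nothing.
Of pot_b, pot_c, pot_d only 2 to 3 are there at a start; the rules pass over those that are not, and their reading is None.
At some moment in a run one of pot_a, pot_b may be knocked a few centimetres aside while the robot is not near it.
It also fails if it takes over 210 s, if anything falls off the work surface, if the arm or the gripper's body presses on something with over 40 N, if the wrist force passes 120 N, or if a joint passes its speed limit or range.

## Working session

There is one attempt and no reset: what is moved stays moved. The work goes in short steps, Python scripts to look and compute and a tool call to move; the robot and the scene stay as the last step left them, time stands still between calls to the robot, and variables do not carry over. Pictures are saved under pics/ and viewed, about 12 in all and at most 16, crops included, and the job is handed in when it is done.

Besides the shell and the picture viewer there is one more tool, called after ">>>" as name(argument=value, ...), one argument or row to a line, values as JSON. jog_arm: Moves the arm, as the interface text tells. Its arguments: {"type":"object","properties":{"deltas":{"type":"array"},"grip_force":{"type":"number"}},"required":["deltas"]}

```bash
ls; mkdir -p pics; cat > h.py <<'E'
import numpy as np, cv2
from scipy.spatial.transform import Rotation as R
from station import ctrl, vision
def cal(n):
    c=vision.calibration(n); Rm=cv2.Rodrigues(np.array(c['rvec'],float))[0]
    return c,Rm,np.array(c['tvec'],float)
def ray(n,u,v):
    c,Rm,t=cal(n); d=Rm.T@np.array([(u-c['cx'])/c['fx'],(v-c['cy'])/c['fy'],1.]); return -Rm.T@t,d
def onz(n,u,v,z):
    o,d=ray(n,u,v); return o+d*(z-o[2])/d[2]
def cloud(n,D):
    c,Rm,t=cal(n); v,u=np.indices(D.shape)
    P=np.stack([(u-c['cx'])/c['fx']*D,(v-c['cy'])/c['fy']*D,D],-1)
    W=(P-t)@Rm; W[D==0]=np.nan; return W
def proj(n,P):
    c,Rm,t=cal(n); p=Rm@np.array(P)+t; return p[0]/p[2]*c['fx']+c['cx'],p[1]/p[2]*c['fy']+c['cy']
def grab(n,name):
    I,D=vision.get_image(n); np.savez('pics/'+name+'.npz',I=I,D=D); return I,D
def save(I,name,s=1.5):
    cv2.imwrite('pics/'+name+'.png',cv2.resize(I[:,:,::-1],None,fx=s,fy=s,interpolation=cv2.INTER_CUBIC))
E
python3 - <<'E'
from h import *
for n in('scene','top'):
    I,D=grab(n,n+'0'); save(I,n+'0')
    o,d=ray(n,256,192); print(n,o,d,cal(n)[0]['fx'])
s=ctrl.get_obs(); print(s['t'],s['tool_pos'],s['tool_rot'],s['opening'],ctrl.tcp_to_tips, R.from_rotvec(s['tool_rot']).as_matrix())
E
```

```text
pics
scene [-0.31570887  0.75865204  0.83880559] [ 0.65095123 -0.54928128 -0.52424458] 468.149448249726
top [0.34488503 0.02246497 1.70835042] [ 0.13053578  0.01250928 -0.99145743] 416.46399244733186
0.1 [ 0.20702104 -0.58916112  0.25215115] [-3.09501733e+00 -5.27720675e-01  9.03467604e-05] 0.08518225053521106 0.022 [[ 9.43497756e-01  3.31378699e-01 -3.77386035e-04]
 [ 3.31378809e-01 -9.43495938e-01  1.87091961e-03]
 [ 2.63920718e-04 -1.89026619e-03 -9.99998179e-01]]
```

View pics/scene0.png

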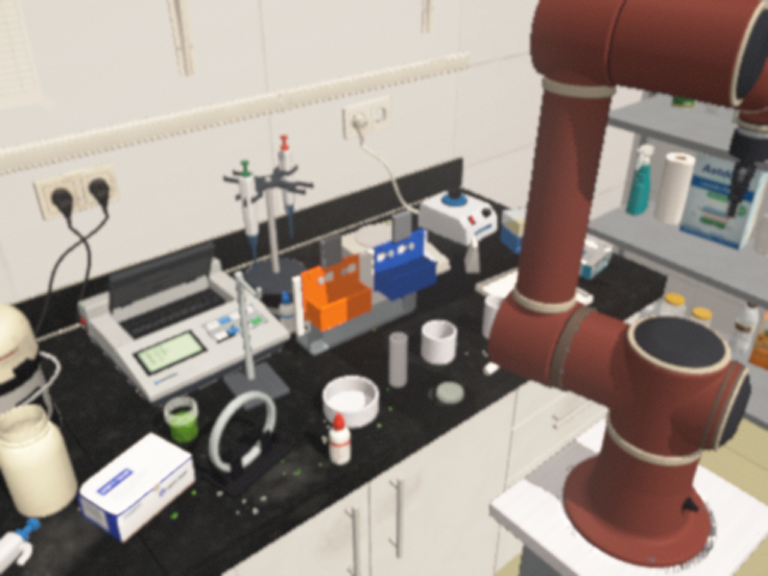

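View pics/top0.png

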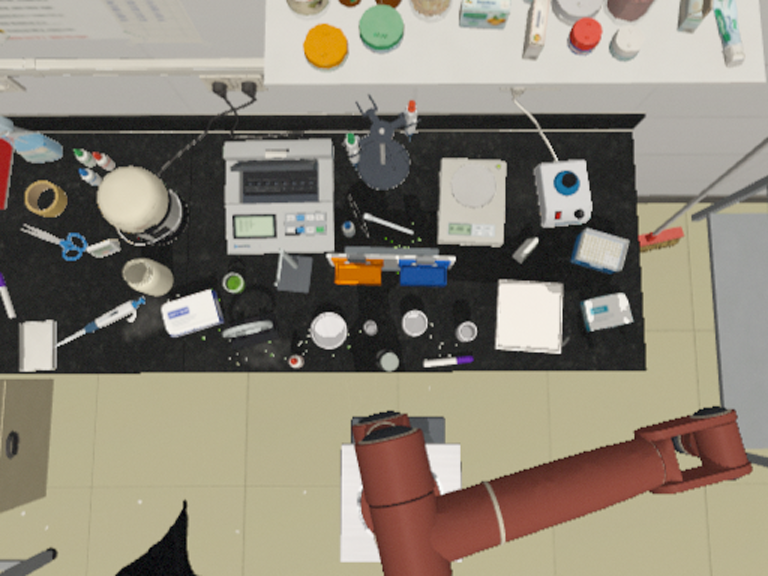

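Top view (x up, y left): orange caddy at (358,271), blue (423,272), pots a (329,330), d (370,327), b (414,323), c (467,331), hoop (247,328), hook stand foot (293,272), tray (530,317), marker (447,361), lid (389,361).

```bash
python3 - <<'E'
from h import *
np.set_printoptions(precision=4,suppress=True)
Z=np.load('pics/top0.npz');I,D=Z['I'],Z['D'];W=cloud('top',D)
print('table z',np.nanmedian(W[200:240,225:330,2]),np.nanstd(W[222:230,225:330,2]))
m=((W[...,2]>0.008)&(W[...,0]<0.76)&(W[...,0]>0.3)).astype(np.uint8)
n,L,S,C=cv2.connectedComponentsWithStats(m)
for i in range(1,n):
    if S[i,4]<25 or C[i,0]>410 or C[i,0]<100: continue
    P=W[L==i]; z=np.nanpercentile(P[:,2],95)
    (u,v),(w,h),a=cv2.minAreaRect(np.argwhere((L==i)&(W[...,2]>z-0.012))[:,::-1].astype(np.float32))
    c=onz('top',u,v,z)
    print(C[i]*1.5,S[i,4],'zmax %.3f'%z,'rect ctr',c,'wh',w,h,a, 'px*1.5',u*1.5,v*1.5)
# scene cloud of hoop, caddies
Z=np.load('pics/scene0.npz');I2,D2=Z['I'],Z['D'];W2=cloud('scene',D2)
hsv=cv2.cvtColor(I2,cv2.COLOR_RGB2HSV)
for nm,lo,hi in(('orange',(3,150,100),(15,255,255)),('blue',(108,150,60),(125,255,255))):
  for cam,Im,Wc in(('scene',I2,W2),('top',I,W)):
    hs=cv2.cvtColor(Im,cv2.COLOR_RGB2HSV)
    k=(cv2.inRange(hs,lo,hi)>0)&(Wc[...,0]>0.5)&(Wc[...,0]<0.75)&(abs(Wc[...,1])<0.25)
    P=Wc[k]; print(nm,cam,len(P),np.percentile(P,[1,10,50,90,99],axis=0).round(4).tolist())
def crop(I,x0,y0,x1,y1,s,n): save(I[y0:y1,x0:x1],n,s)
crop(I,140,155,385,250,3.2,'topc'); crop(I2,140,130,400,330,3,'scenec')
E
```

```text
table z 2.3676395385460255e-05 0.01707074107907842
[282.2816 242.1428] 2280 zmax 0.075 rect ctr [0.6639 0.3201 0.0745] wh 47.0 71.0 90.0 px*1.5 279.75 249.75
[563.0601 219.7468] 233 zmax 0.074 rect ctr [ 0.7508 -0.4424  0.0737] wh 4.144822597503662 25.018749237060547 87.1375961303711 px*1.5 564.8958435058594 216.66771697998047
[471.1545 230.6425] 835 zmax 0.049 rect ctr [ 0.7225 -0.1932  0.0485] wh 43.99999237060547 17.999996185302734 0.0 px*1.5 470.9999542236328 229.4999771118164
[348.0896 228.7388] 67 zmax 0.090 rect ctr [0.7268 0.1398 0.0897] wh 4.0 3.0 90.0 px*1.5 347.25 225.0
[399.9615 228.0769] 39 zmax 0.017 rect ctr [ 0.7345 -0.003   0.017 ] wh 17.45536231994629 3.3425159454345703 21.801406860351562 px*1.5 400.7586364746094 228.10347747802734
[599.8535 251.0915] 809 zmax 0.088 rect ctr [ 0.6597 -0.5358  0.0882] wh 30.768762588500977 20.604084014892578 15.945395469665527 px*1.5 603.2547454833984 248.85850524902344
[525.8789 249.3164] 128 zmax 0.063 rect ctr [ 0.6693 -0.345   0.0629] wh 3.5355331897735596 16.26345443725586 45.0 px*1.5 528.75 247.4999771118164
[390.8207 266.2179]
[... 2189 characters left out ...]
267  0.022 ] wh 4.076790809631348 32.946163177490234 84.5596694946289 px*1.5 447.8005828857422 361.2809371948242
orange scene 1473 [[0.5622, 0.0455, 0.0966], [0.5648, 0.0585, 0.1071], [0.6105, 0.1154, 0.135], [0.6157, 0.1626, 0.1839], [0.6185, 0.1667, 0.1964]]
orange top 138 [[0.5629, 0.0454, -0.0026], [0.566, 0.0542, 0.097], [0.6115, 0.1033, 0.1334], [0.6155, 0.168, 0.1953], [0.6226, 0.181, 0.2059]]
blue scene 1035 [[0.5566, -0.1186, 0.0995], [0.5597, -0.1088, 0.1088], [0.6033, -0.0559, 0.1324], [0.6099, -0.0037, 0.1804], [0.6124, -0.0002, 0.1944]]
blue top 186 [[0.5581, -0.115, 0.0869], [0.5616, -0.1102, 0.0933], [0.5935, -0.0521, 0.1158], [0.61, -0.0072, 0.1469], [0.6116, 0.0027, 0.1932]]
```

View pics/topc.png

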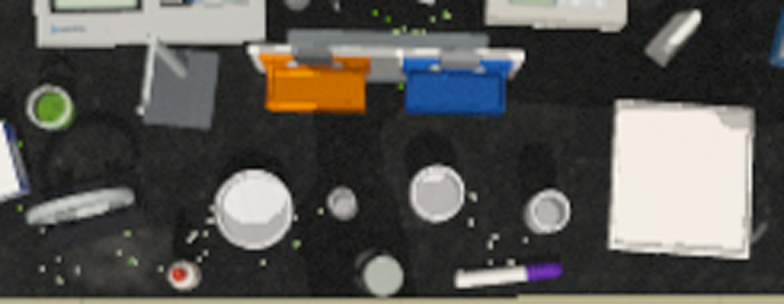

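View pics/scenec.png

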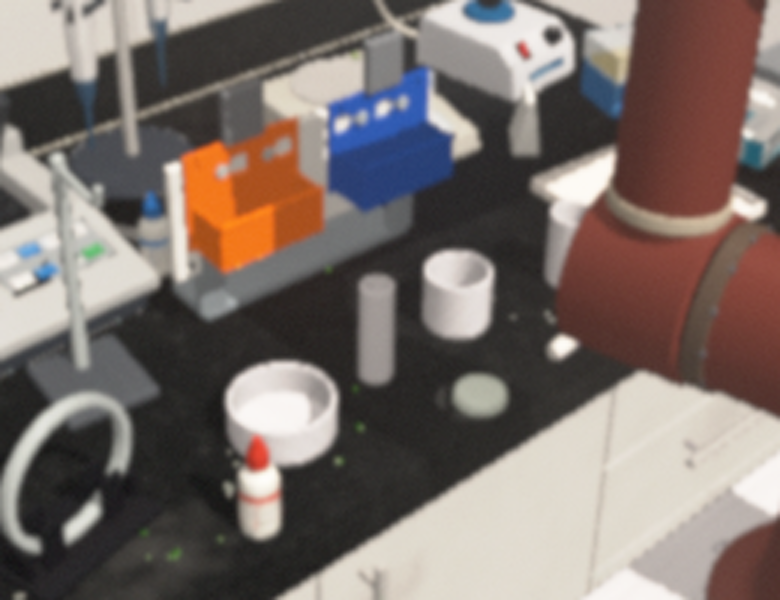

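Crops show the orange caddy on the left studs, blue on the right, both boxes intact; all four pots present; the hoop is in its cradle on the left, and the hook's bar points roughly to -x. Refining the board, tray, hoop and hook.

```bash
python3 - <<'E'
from h import *
np.set_printoptions(precision=4,suppress=True)
T=np.load('pics/top0.npz');S=np.load('pics/scene0.npz')
cl={'top':(T['I'],cloud('top',T['D'])),'scene':(S['I'],cloud('scene',S['D']))}
# tabs: grey points z 0.2..0.255
for cam,(I,W) in cl.items():
    x,y,z=W[...,0],W[...,1],W[...,2]
    k=(z>.2)&(z<.262)&(x>.58)&(x<.65)&(y<.22)&(y>-.2)
    n,L,St,C=cv2.connectedComponentsWithStats(k.astype(np.uint8))
    for i in range(1,n):
        if St[i,4]>12:
            P=W[L==i]; print(cam,'tab',St[i,4],np.percentile(P,[5,50,95],axis=0).tolist())
    hs=cv2.cvtColor(I,cv2.COLOR_RGB2HSV)
    # box front faces
    for nm,lo,hi in(('orange',(3,150,60),(15,255,255)),('blue',(108,150,40),(125,255,255))):
        k2=(cv2.inRange(hs,lo,hi)>0)&(z>.15)&(z<.19)&(x>.58)&(x<.65)
        P=W[k2]; 
        if len(P)>10: print(cam,nm,'plate fit x=a+b*y',np.polyfit(P[:,1],P[:,0],1),P.mean(0))
    k=(z>.09)&(z<.15)&(x>.3)&(x<.52)&(y>.3)&(y<.47)
    P=W[k];f=np.polyfit(P[:,1],P[:,0],1);print(cam,'hoop fit',f,np.degrees(np.arctan(-f[0])),P.mean(0),P.max(0),P.min(0),len(P))
    k=(z>.205)&(z<.262)&(x>.48)&(x<.72)&(y>.22)&(y<.45)
    P=W[k];print(cam,'hook',len(P)); 
    if len(P)>5: print(np.hstack([P,np.argwhere(k)])[np.argsort(P[:,0])][::max(1,len(P)//25)])
    k=(z>.03)&(z<.2)&(x>.5)&(x<.68)&(y>.25)&(y<.38)
    P=W[k];print(cam,'post',len(P),np.median(P,0) if len(P) else '')
# tray outline in top
I=T['I'];hs=cv2.cvtColor(I,cv2.COLOR_RGB2HSV)
m=((hs[...,2]>150)&(hs[...,1]<60)).astype(np.uint8); m[:, :322]=0;m[:,385:]=0;m[:180]=0;m[245:]=0
c=max(cv2.findContours(m,0,2)[0],key=cv2.contourArea)
r=cv2.minAreaRect(c);b=cv2.boxPoints(r);print(r,[onz('top',*p,.014)[:2] for p in b],onz('top',*r[0],.014))
E
```

```text
top tab 71 [[0.6047377558028444, 0.08824796412981428, 0.20464634824339378], [0.6080635598538798, 0.10844322649112395, 0.24711625605624477], [0.6166047773335825, 0.12601956262427316, 0.2545474377305519]]
top tab 67 [[0.6001528249366636, -0.0763084953638648, 0.204592012239199], [0.604054113206682, -0.05546577131948296, 0.24751262098649696], [0.6120998239040022, -0.037597006958353905, 0.2531946034065875]]
top orange plate fit x=a+b*y [0.0258 0.6109] [0.6134 0.0962 0.1614]
top hoop fit [-0.2402  0.5486] 13.504581129380968 [0.454  0.3941 0.1252] [0.4729 0.4565 0.146 ] [0.4341 0.3414 0.091 ] 102
top hook 67
[[  0.545    0.2951   0.2514 190.     184.    ]
 [  0.5488   0.2955   0.2496 189.     184.    ]
 [  0.5499   0.2935   0.2413 189.     185.    ]
 [  0.5542   0.2944   0.2366 188.     185.    ]
 [  0.5587   0.2921   0.2301 187.     186.    ]
 [  0.5593   0.2999   0.2265 187.     184.    ]
 [  0.563    0.2965   0.2259 186.     185.    ]
 [  0.5664   0.2928   0.2272 185.     186.    ]
 [  0.5704   0.2968   0.2251 184.     185.    ]
 [  0.5733   0.2924   0.2298 183.     186.    ]
 [  0.5775 
[... 2693 characters left out ...]
0.6251   0.2832   0.2342 183.     160.    ]
 [  0.6258   0.2901   0.2218 188.     158.    ]
 [  0.6262   0.2896   0.2244 187.     158.    ]
 [  0.6268   0.2796   0.2321 183.     161.    ]
 [  0.6274   0.29     0.2151 190.     158.    ]
 [  0.6282   0.2917   0.2213 188.     157.    ]
 [  0.6295   0.2903   0.2261 186.     157.    ]
 [  0.6308   0.2921   0.2291 185.     156.    ]
 [  0.6348   0.2832   0.2358 181.     158.    ]]
scene post 653 [0.6621 0.2915 0.0502]
((352.702392578125, 210.56568908691406), (44.0677375793457, 46.92302322387695), 3.945185899734497) [array([ 0.4014, -0.2518]), array([ 0.5929, -0.2701]), array([ 0.5795, -0.4503]), array([ 0.3884, -0.4293])] [ 0.4898 -0.3503  0.014 ]
```

>>> jog_arm(
  deltas=[
    [0,0,-0.12,0,0,-0.7,1],
    [0,0,-0.12,0,0,-0.7,1],
    [0,0,-0.12,0,0,-0.7,1],
    [0,0,-0.12,0,0,-0.7,1],
    [0,0,-0.12,0,0,-0.7,1],
    [0,0,-0.12,0,0,-0.7,1],
    [0,0,-0.12,0,0,-0.7,1],
    [0,0,-0.12,0,0,-0.7,1],
    [0,0,-0.12,0,0,-0.7,1],
    [0,0,-0.12,0,0,-0.7,1],
    [0,0,-0.005,0,0,0,1],
  ],
)

```text
t: 1.02
tool_pos: [0.2072, -0.59, 0.3246]
tool_rot: [2.249, 2.191, -0.002]
contact_force: [-0.4, 0.9, -0.5]
opening: 0.0856
```

>>> jog_arm(
  deltas=[
    [0,0,0,3.1,2.2,0,1],
    [0,0,0,3.1,2.2,0,1],
    [0,0,0,3.1,2.2,0,1],
    [0,0,0,3.1,2.2,0,1],
    [0,0,0,3.1,2.2,0,1],
    [0,0,0,3.1,2.2,0,1],
    [0,0,0,3.1,2.2,0,1],
    [0,0,0,3.1,2.2,0,1],
    [0,0,0,3.1,2.2,0,1],
    [0,0,0,3.1,2.2,0,1],
    [0,0,0,3.1,2.2,0,1],
    [0,0,0,3.1,2.2,0,1],
  ],
)

```text
t: 2.02
tool_pos: [0.482, -0.2233, 0.3225]
tool_rot: [-2.255, -2.186, 0.0]
contact_force: [0.4, -0.3, 0.3]
opening: 0.0849
```

>>> jog_arm(
  deltas=[
    [0,0,0,3.1,2.2,0,1],
    [0,0,0,3.1,2.2,0,1],
    [0,0,0,3.1,2.2,0,1],
    [0,0,0,3.1,2.2,0,1],
    [0,0,0,2,1.2,0,1],
    [0,0,0,0,0,0,1],
  ],
)

```text
t: 2.52
tool_pos: [0.5867, -0.0803, 0.3219]
tool_rot: [-2.248, -2.191, -0.001]
contact_force: [-0.8, -0.3, -0.6]
opening: 0.086
```

```bash
cat >> h.py <<'E'
def yaw(s=None):
    s=s or ctrl.get_obs(); M=R.from_rotvec(s['tool_rot']).as_matrix(); return np.arctan2(M[1,1],M[0,1])
def go(x,y,z,ps,n=None):
    "print shift (cm, tool axes) and z-turn needed to reach a tool-down pose whose tool y has heading ps; turn first, then shift"
    s=ctrl.get_obs(); M=R.from_rotvec(s['tool_rot']).as_matrix()
    X=np.array([-np.sin(ps),np.cos(ps),0]);Y=np.array([np.cos(ps),np.sin(ps),0]);d=np.array([x,y,z])-s['tool_pos']
    T=np.array([[X[0],Y[0],0],[X[1],Y[1],0],[0,0,-1.]])
    print('t %.2f'%s['t'],'pos',np.round(s['tool_pos'],4),'yaw %.3f'%yaw(s),'F',np.round(s['contact_force'],1),'op %.4f'%s['opening'],'tilt',np.round(M[:2,2],4))
    print('  turn xyz',R.from_matrix(M.T@T).as_rotvec().round(3),'shift cm',(100*np.array([d@X,d@Y,-d[2]])).round(2))
E
python3 -c "
from h import *
go(.604,-.0575,.236,-.027)
s=ctrl.get_obs();print(s['q'])
I,D=grab('scene','s1');save(I[90:260,200:400],'s1',3.5)"
```

```text
t 2.52 pos [ 0.5867 -0.0803  0.3219] yaw -0.026 F [-0.8 -0.3 -0.6] op 0.0860 tilt [-0.0012  0.0019]
  turn xyz [-0.001 -0.002  0.001] shift cm [2.32 1.66 8.59]
[-2.62260694e-01 -5.54731799e-02  1.60765413e+00  1.52814053e-03
  1.59111434e+00 -2.36405928e-01]
```

View pics/s1.png

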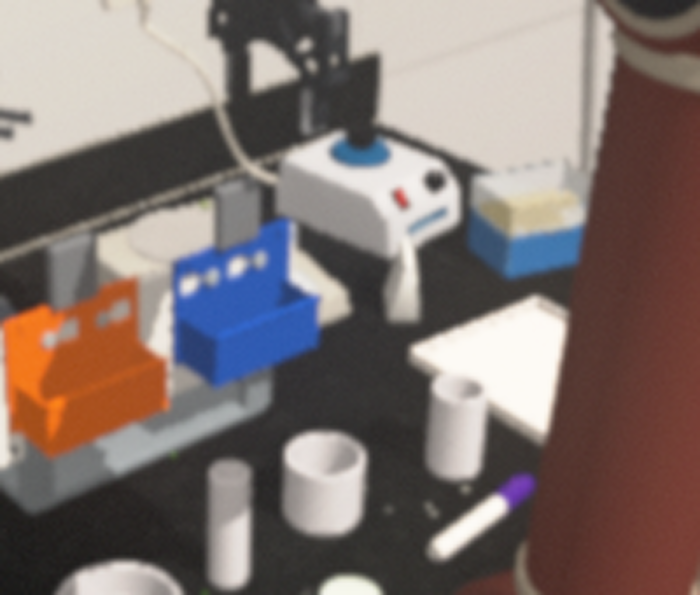

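The gripper is over the blue tab; the wide keyhole ends show white to the left of the studs, as described. Descend and pinch.

>>> jog_arm(
  deltas=[
    [0,0,0,1.2,0.8,0,1],
    [0,0,0,1.1,0.85,0,1],
    [0,0,0,0,0,0,1],
    [0,0,0,0,0,2,1],
    [0,0,0,0,0,2,1],
    [0,0,0,0,0,2,1],
    [0,0,0,0,0,2,1],
    [0,0,0,0,0,0.5,1],
    [0,0,0,0,0,0,0.5],
  ],
  grip_force=40,
)

```text
t: 3.32
tool_pos: [0.6013, -0.0618, 0.236]
tool_rot: [-2.251, -2.186, 0.004]
contact_force: [-0.3, 0.0, -0.3]
opening: 0.0757
```

>>> jog_arm(
  deltas=[
    [0,0,0,0,0,0,0.3],
    [0,0,0,0,0,0,0.3],
    [0,0,0,0,0,0,0.3],
    [0,0,0,0,0,0,0.0],
    [0,0,0,0,0,0,0],
    [0,0,0,0,0,0,0],
    [0,0,0,0,0,0,0],
    [0,0,0,0,0,0,0],
  ],
)

```text
t: 3.98
tool_pos: [0.6051, -0.0617, 0.2401]
tool_rot: [2.248, 2.186, 0.008]
contact_force: [6.6, 0.8, -0.8]
opening: 0.0116
```

```bash
python3 -c "
from h import *
go(.604,-.0575,.236,-.027)
I,D=grab('scene','s2');save(I[90:230,200:340],'s2',4)"
```

```text
t 3.98 pos [ 0.6051 -0.0617  0.2401] yaw -0.028 F [ 6.6  0.8 -0.8] op 0.0116 tilt [ 0.0083 -0.0008]
  turn xyz [ 0.008  0.001 -0.001] shift cm [ 0.42 -0.12  0.41]
```

View pics/s2.png

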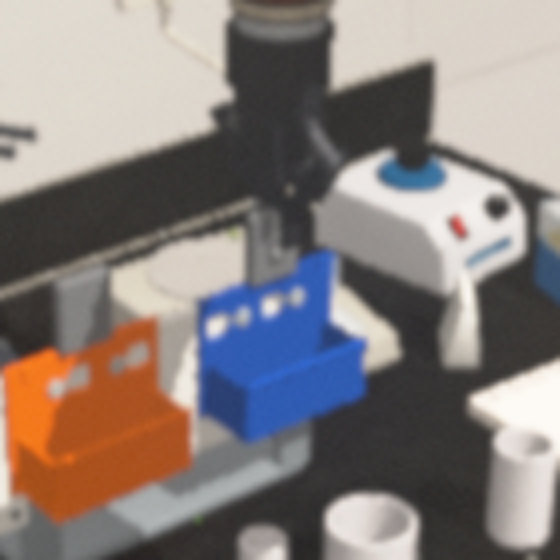

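>>> jog_arm(
  deltas=[
    [0,0,0,0,0.2,0,0],
    [0,0,0,0,0.1,0,0],
    [0,0,0,-0.3,0,0,0],
    [0,0,0,-0.3,0,0,0],
    [0,0,0,-0.3,0,0,0],
    [0,0,0,-0.3,0,0,0],
    [0,0,0,0,0,0,0],
    [0,0,0,0,0,0,0],
  ],
)

```text
t: 4.7
tool_pos: [0.6058, -0.0742, 0.2394]
tool_rot: [2.251, 2.188, 0.001]
contact_force: [2.5, -0.0, 4.8]
opening: 0.0114
```

```bash
python3 -c "
from h import *
go(.604,-.0617,.236,-.027)
s=ctrl.get_obs();print(s['wrist_torque'])"
```

```text
t 4.70 pos [ 0.6058 -0.0742  0.2394] yaw -0.028 F [ 2.5 -0.   4.8] op 0.0114 tilt [ 0.002  -0.0014]
  turn xyz [ 0.002  0.001 -0.001] shift cm [ 1.25 -0.21  0.34]
[ 0.08016053 -0.29638949 -0.05895438]
```

>>> jog_arm(
  deltas=[
    [0,0,0,0,0,-0.1,0],
    [0,0,0,0,0,-0.1,0],
    [0,0,0,-0.25,0,0,0],
    [0,0,0,-0.25,0,0,0],
    [0,0,0,-0.25,0,0,0],
    [0,0,0,-0.2,0,0,0],
    [0,0,0,0,0,0,0],
    [0,0,0,0,0,0,0],
  ],
)

```text
t: 5.37
tool_pos: [0.6041, -0.0832, 0.2391]
tool_rot: [-2.251, -2.188, 0.003]
contact_force: [-0.3, -0.5, -1.9]
opening: 0.0116
```

```bash
python3 -c "
from h import *
go(.604,-.0837,.2405,-.027)
I,D=grab('scene','s3');save(I[130:200,240:310],'s3',8)"
```

```text
t 5.37 pos [ 0.6041 -0.0832  0.2391] yaw -0.028 F [-0.3 -0.5 -1.9] op 0.0116 tilt [-0.003   0.0004]
  turn xyz [-0.003 -0.    -0.001] shift cm [-0.05 -0.   -0.14]
```

View pics/s3.png

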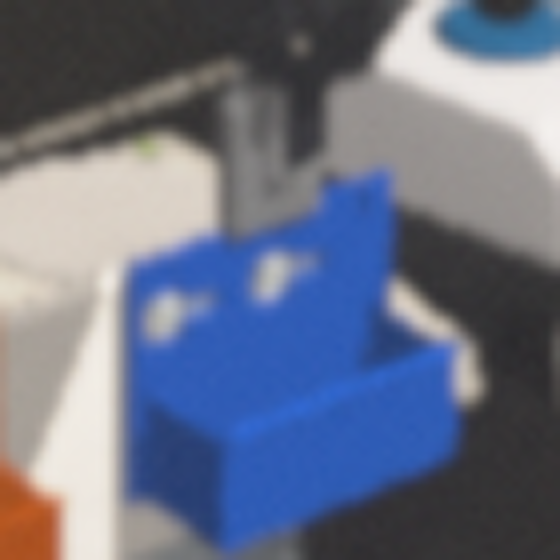

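The studs now sit in the wide ends and the gripper carries the weight (-1.9 N). Raise slightly and draw off.

>>> jog_arm(
  deltas=[
    [0,0,0,-0.05,0,-0.08,0],
    [0,0,0,0,0,0,0],
    [0,0,0,0,-0.3,0,0],
    [0,0,0,0,-0.3,0,0],
    [0,0,0,0,-0.3,0,0],
    [0,0,0,0,-0.3,0,0],
    [0,0,0,0,0,0,0],
  ],
)

```text
t: 6.0
tool_pos: [0.5924, -0.0832, 0.2411]
tool_rot: [-2.252, -2.19, 0.0]
contact_force: [0.9, -0.7, -2.1]
opening: 0.0114
```

>>> jog_arm(
  deltas=[
    [0,0,0,0,-0.4,0,0],
    [0,0,0,0,-0.4,0,0],
    [0,0,0,0,-0.5,0,0],
    [0,0,0,0,-0.5,0,0],
    [0,0,0,0,0,0,0],
  ],
)

```text
t: 6.42
tool_pos: [0.5741, -0.0827, 0.2411]
tool_rot: [-2.252, -2.19, 0.0]
contact_force: [-0.2, -0.5, -1.1]
opening: 0.0117
```

```bash
python3 -c "
from h import *
go(.5554,-.3543,.300,-.065)"
```

```text
t 6.42 pos [ 0.5741 -0.0827  0.2411] yaw -0.028 F [-0.2 -0.5 -1.1] op 0.0117 tilt [-0.0004  0.    ]
  turn xyz [-0.    -0.     0.037] shift cm [-27.22  -0.1   -5.89]
```

>>> jog_arm(
  deltas=[
    [0,0,0,0,0,-1.5,0],
    [0,0,0,0,0,-1.5,0],
    [0,0,0.01,-1.5,0,0,0],
    [0,0,0.01,-2.5,0,0,0],
    [0,0,0.01,-3,0,0,0],
    [0,0,0.007,-3,0,0,0],
    [0,0,0,-3,0,0,0],
    [0,0,0,-3,0,0,0],
    [0,0,0,-3,0,0,0],
    [0,0,0,-3,0,0,0],
    [0,0,0,-3,0,0,0],
    [0,0,0,-1.5,0,0,0],
  ],
)

```text
t: 7.42
tool_pos: [0.559, -0.3505, 0.2709]
tool_rot: [2.295, 2.145, -0.002]
contact_force: [0.3, -0.5, -2.4]
opening: 0.0114
```

>>> jog_arm(
  deltas=[
    [0,0,0,-1,0,0,0],
    [0,0,0,0,0,0,0],
    [0,0,0,0,0,0,0],
  ],
)

```text
t: 7.67
tool_pos: [0.5592, -0.3567, 0.2709]
tool_rot: [-2.292, -2.148, -0.001]
contact_force: [-0.6, 0.8, -2.5]
opening: 0.0116
```

```bash
python3 -c "
from h import *
go(.5554,-.358,.160,-.065)
I,D=grab('top','t4');save(I[150:260,300:410],'t4',5)"
```

```text
t 7.67 pos [ 0.5592 -0.3567  0.2709] yaw -0.065 F [-0.6  0.8 -2.5] op 0.0116 tilt [-0.0001  0.0011]
  turn xyz [-0.    -0.001  0.   ] shift cm [-0.16 -0.37 11.09]
```

View pics/t4.png

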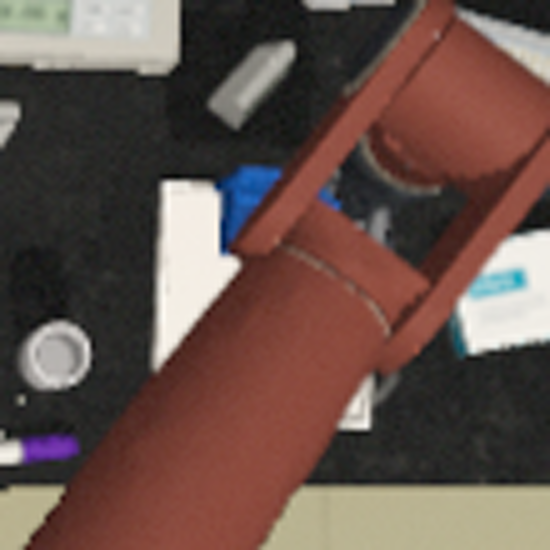

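The arm hides the view but the caddy is over the far half of the tray. Lower it.

>>> jog_arm(
  deltas=[
    [0,0,0,-0.1,-0.4,1.5,0],
    [0,0,0,0,0,2.2,0],
    [0,0,0,0,0,2.2,0],
    [0,0,0,0,0,2.2,0],
    [0,0,0,0,0,1.5,0],
    [0,0,0,0,0,0.8,0],
    [0,0,0,0,0,0.4,0],
    [0,0,0,0,0,0,0],
  ],
)

```text
t: 8.38
tool_pos: [0.5548, -0.3575, 0.1623]
tool_rot: [-2.291, -2.148, 0.0]
contact_force: [1.4, -0.6, -1.2]
opening: 0.0115
```

>>> jog_arm(
  deltas=[
    [0,0,0,0,0,0.2,0],
    [0,0,0,0,0,0.2,0],
    [0,0,0,0,0,0.2,0],
    [0,0,0,0,0,0,0],
  ],
)

```text
t: 8.72
tool_pos: [0.5551, -0.3582, 0.1575]
tool_rot: [2.292, 2.148, 0.0]
contact_force: [0.6, 0.2, -1.0]
opening: 0.0111
```

>>> jog_arm(
  deltas=[
    [0,0,0,0,0,0.2,0],
    [0,0,0,0,0,0.2,0],
    [0,0,0,0,0,0.15,0],
    [0,0,0,0,0,0,0],
  ],
)

```text
t: 9.05
tool_pos: [0.5551, -0.3581, 0.1516]
tool_rot: [2.292, 2.148, 0.0]
contact_force: [-0.6, -0.1, -1.6]
opening: 0.0116
```

>>> jog_arm(
  deltas=[
    [0,0,0,0,0,0.15,0],
    [0,0,0,0,0,0.15,0],
    [0,0,0,0,0,0,0],
  ],
)

```text
t: 9.3
tool_pos: [0.5558, -0.3583, 0.1514]
tool_rot: [2.291, 2.147, 0.001]
contact_force: [-1.1, 3.3, 7.9]
opening: 0.0115
```

>>> jog_arm(
  deltas=[
    [0,0,0,0,0,-0.2,0],
    [0,0,0,0,0,0,0.2],
    [0,0,0,0,0,0,0.4],
    [0,0,0,0,0,0,0.5],
    [0,0,0,0,0,0,0.5],
    [0,0,0,0,0,-1,0.5],
    [0,0,0,0,0,-2,0.5],
    [0,0,0,0,0,-3,0.5],
    [0,0,0,0,0,-3,0.5],
    [0,0,0,0,0,-4,1],
    [0,0,0,0,0,-4,1],
    [0,0,0,0,0,0,1],
  ],
)

```text
t: 10.3
tool_pos: [0.5575, -0.36, 0.3333]
tool_rot: [2.28, 2.136, 0.004]
contact_force: [0.5, -0.5, 1.5]
opening: 0.0769
```

```bash
python3 -c "
from h import *
go(.608,.107,.32,-.027)"
```

```text
t 10.30 pos [ 0.5575 -0.36    0.3333] yaw -0.065 F [ 0.5 -0.5  1.5] op 0.0769 tilt [ 0.0137 -0.0112]
  turn xyz [ 0.014  0.011 -0.038] shift cm [46.82  3.79  1.33]
```

>>> jog_arm(
  deltas=[
    [0,0,-0.013,1.5,0.3,0,1],
    [0,0,-0.013,3,0.3,0,1],
    [0,0,-0.012,3.8,0.3,0,1],
    [0,0,0,3.9,0.3,0,1],
    [0,0,0,3.9,0.3,0,1],
    [0,0,0,3.9,0.3,0,1],
    [0,0,0,3.9,0.3,0,1],
    [0,0,0,3.9,0.3,0,1],
    [0,0,0,3.9,0.3,0,1],
    [0,0,0,3.9,0.3,0,1],
    [0,0,0,3.9,0.3,0,1],
    [0,0,0,3.9,0.3,0,1],
  ],
)

```text
t: 11.3
tool_pos: [0.6036, 0.0772, 0.3198]
tool_rot: [-2.249, -2.191, 0.001]
contact_force: [1.0, -0.4, -0.2]
opening: 0.0854
```

>>> jog_arm(
  deltas=[
    [0,0,0,2.5,0.2,0,1],
    [0,0,0,1,0,0,1],
    [0,0,0,0,0,0,1],
    [0,0,0,0,0,0,1],
  ],
)

```text
t: 11.63
tool_pos: [0.607, 0.1094, 0.32]
tool_rot: [-2.25, -2.192, 0.002]
contact_force: [0.8, -0.3, 0.1]
opening: 0.0855
```

```bash
python3 -c "
from h import *
go(.6095,.107,.236,-.027)
T=np.load('pics/s2.npz');"
```

```text
t 11.63 pos [0.607  0.1094 0.32  ] yaw -0.026 F [ 0.8 -0.3  0.1] op 0.0855 tilt [-0.0012 -0.0008]
  turn xyz [-0.001  0.001  0.001] shift cm [-0.24  0.26  8.4 ]
```

>>> jog_arm(
  deltas=[
    [0,0,0,-0.2,0.25,1.5,1],
    [0,0,0,0,0,2.2,1],
    [0,0,0,0,0,2.2,1],
    [0,0,0,0,0,1.7,1],
    [0,0,0,0,0,0.6,1],
    [0,0,0,0,0,0,1],
    [0,0,0,0,0,0,0.5],
    [0,0,0,0,0,0,0.3],
    [0,0,0,0,0,0,0.3],
    [0,0,0,0,0,0,0.2],
    [0,0,0,0,0,0,0],
    [0,0,0,0,0,0,0],
  ],
)

```text
t: 12.63
tool_pos: [0.6102, 0.1075, 0.2393]
tool_rot: [2.25, 2.191, 0.002]
contact_force: [-2.6, 0.2, 4.1]
opening: 0.0124
```

>>> jog_arm(
  deltas=[
    [0,0,0,0,0,0,0],
    [0,0,0,0,0,0,0],
    [0,0,0,0,0,0,0],
  ],
)

```text
t: 12.88
tool_pos: [0.6109, 0.1075, 0.2395]
tool_rot: [2.25, 2.19, 0.004]
contact_force: [4.4, -0.3, 0.8]
opening: 0.0113
```

```bash
python3 -c "
from h import *
go(.6095,.107,.236,-.027)"
```

```text
t 12.88 pos [0.6109 0.1075 0.2395] yaw -0.027 F [ 4.4 -0.3  0.8] op 0.0113 tilt [0.0033 0.0001]
  turn xyz [ 0.003 -0.    -0.   ] shift cm [-0.05 -0.13  0.35]
```

>>> jog_arm(
  deltas=[
    [0,0,0,0,0.1,-0.1,0],
    [0,0,0,0.3,0,-0.05,0],
    [0,0,0,0.3,0,0,0],
    [0,0,0,0.3,0,0,0],
    [0,0,0,0.3,0,0,0],
    [0,0,0,0,0,0,0],
    [0,0,0,0,0,0,0],
  ],
)

```text
t: 13.47
tool_pos: [0.6113, 0.1197, 0.2398]
tool_rot: [-2.251, -2.192, -0.001]
contact_force: [5.0, -0.8, -2.3]
opening: 0.0116
```

>>> jog_arm(
  deltas=[
    [0,0,0,0.3,0,0,0],
    [0,0,0,0.3,0,0,0],
    [0,0,0,0.3,0,0,0],
    [0,0,0,0.1,0,0,0],
    [0,0,0,0,0,0,0],
    [0,0,0,0,0,0,0],
  ],
)

```text
t: 13.97
tool_pos: [0.6108, 0.1297, 0.2396]
tool_rot: [-2.25, -2.191, 0.002]
contact_force: [0.2, -0.6, -1.3]
opening: 0.0116
```

```bash
python3 -c "
from h import *
go(.6095,.1295,.2405,-.027)
I,D=grab('scene','s5');save(I[110:300,180:400],'s5',3.4)"
```

```text
t 13.97 pos [0.6108 0.1297 0.2396] yaw -0.027 F [ 0.2 -0.6 -1.3] op 0.0116 tilt [-0.0019  0.0002]
  turn xyz [-0.002 -0.     0.   ] shift cm [-0.02 -0.13 -0.09]
```

View pics/s5.png

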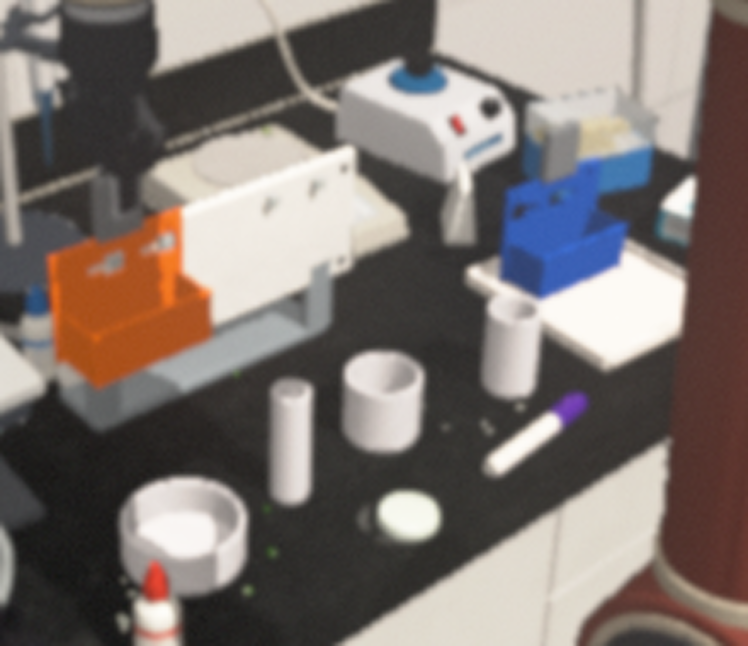

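Blue caddy stands upright in the tray's far half; orange is shifted with studs in the wide ends. Draw off.

>>> jog_arm(
  deltas=[
    [0,0,0,0,0,-0.08,0],
    [0,0,0,0,0,0,0],
    [0,0,0,0,-0.3,0,0],
    [0,0,0,0,-0.3,0,0],
    [0,0,0,0,-0.3,0,0],
    [0,0,0,0,-0.3,0,0],
    [0,0,0,0,0,0,0],
  ],
)

```text
t: 14.6
tool_pos: [0.5988, 0.1298, 0.2409]
tool_rot: [-2.251, -2.191, 0.0]
contact_force: [-0.2, -0.9, -2.1]
opening: 0.0113
```

>>> jog_arm(
  deltas=[
    [0,0,0,0,-0.4,0,0],
    [0,0,0,0,-0.4,0,0],
    [0,0,0,0,-0.5,0,0],
    [0,0,0,0,-0.6,0,0],
    [0,0,0,0,0,0,0],
  ],
)

```text
t: 15.02
tool_pos: [0.5794, 0.1304, 0.2409]
tool_rot: [-2.251, -2.191, 0.001]
contact_force: [-0.2, -0.6, -2.1]
opening: 0.0112
```

```bash
python3 -c "
from h import *
np.set_printoptions(precision=4,suppress=True)
Z=np.load('pics/s5.npz');I,D=Z['I'],Z['D'];W=cloud('scene',D);hs=cv2.cvtColor(I,cv2.COLOR_RGB2HSV)
x,y,z=W[...,0],W[...,1],W[...,2]
k=(cv2.inRange(hs,(108,150,40),(125,255,255))>0)&(y<-.2)&(z>0)&(z<.12)&(x>.4)&(x<.62)&(y>-.5)
P=W[k];print(np.percentile(P,[1,10,50,90,99],axis=0)); a=P[P[:,2]>.065]; print('plate',np.polyfit(a[:,1],a[:,0],1),np.percentile(a,[1,99],axis=0))
f=P[(P[:,2]<.05)&(P[:,0]<.515)]; print(np.percentile(f,[1,99],axis=0))
k=(z>.005)&(z<.02)&(hs[...,1]<50)&(hs[...,2]>150)&(x>.35)&(x<.62)&(y<-.22)&(y>-.48)
k=cv2.morphologyEx(k.astype(np.uint8),2,np.ones((3,3)))>0
Q=W[k];print('tray',np.percentile(Q,[.5,50,99.5],axis=0)); r=cv2.minAreaRect(Q[:,:2].astype(np.float32));print(cv2.boxPoints(r))
go(.4655,-.3484,.30,-.05)"
```

```text
[[ 0.5024 -0.42    0.0156]
 [ 0.5058 -0.4057  0.0236]
 [ 0.5519 -0.3538  0.0507]
 [ 0.5584 -0.3016  0.0932]
 [ 0.5614 -0.2936  0.1073]]
plate [0.0712 0.5803] [[ 0.5479 -0.4229  0.0656]
 [ 0.5618 -0.2935  0.1087]]
[[ 0.5018 -0.4088  0.0131]
 [ 0.5133 -0.2973  0.0488]]
tray [[ 0.3919 -0.4442  0.005 ]
 [ 0.4346 -0.3128  0.008 ]
 [ 0.5877 -0.258   0.0178]]
[[ 0.3784 -0.4416]
 [ 0.574  -0.4601]
 [ 0.5917 -0.2733]
 [ 0.396  -0.2548]]
t 15.02 pos [0.5794 0.1304 0.2409] yaw -0.027 F [-0.2 -0.6 -2.1] op 0.0112 tilt [-0.0007  0.    ]
  turn xyz [-0.001 -0.     0.023] shift cm [-48.39  -8.98  -5.91]
```

>>> jog_arm(
  deltas=[
    [0,0,0,0,-0.5,-1.5,0],
    [0,0,0,-0.5,-1,-2,0],
    [0,0,0,-2,-1.5,-1.5,0],
    [0,0,0.01,-3,-1.5,0,0],
    [0,0,0.01,-3.5,-1.5,0,0],
    [0,0,0.01,-3.5,-1.5,0,0],
    [0,0,0.008,-3.5,-1.5,0,0],
    [0,0,0,-4,0,0,0],
    [0,0,0,-4,0,0,0],
    [0,0,0,-4,0,0,0],
    [0,0,0,-4,0,0,0],
    [0,0,0,-4,0,0,0],
  ],
)

```text
t: 16.02
tool_pos: [0.4705, -0.2278, 0.2913]
tool_rot: [2.292, 2.147, 0.001]
contact_force: [0.4, 0.3, -2.4]
opening: 0.0114
```

>>> jog_arm(
  deltas=[
    [0,0,0,-4,0,0,0],
    [0,0,0,-4,0,0,0],
    [0,0,0,-3,0,0,0],
    [0,0,0,-1.3,0,0,0],
    [0,0,0,0,0,0,0],
    [0,0,0,0,0,0,0],
  ],
)

```text
t: 16.52
tool_pos: [0.463, -0.3485, 0.2906]
tool_rot: [-2.293, -2.146, -0.001]
contact_force: [-0.5, -0.3, -2.5]
opening: 0.0117
```

```bash
python3 -c "
from h import *
go(.4655,-.350,.160,-.065)"
```

```text
t 16.52 pos [ 0.463  -0.3485  0.2906] yaw -0.066 F [-0.5 -0.3 -2.5] op 0.0117 tilt [-0.0002  0.0012]
  turn xyz [-0.    -0.001 -0.001] shift cm [-0.13  0.26 13.06]
```

>>> jog_arm(
  deltas=[
    [0,0,0,-0.1,0.2,1.5,0],
    [0,0,0,0,0,2.5,0],
    [0,0,0,0,0,2.5,0],
    [0,0,0,0,0,2.5,0],
    [0,0,0,0,0,2,0],
    [0,0,0,0,0,1.2,0],
    [0,0,0,0,0,0.6,0],
    [0,0,0,0,0,0.4,0],
    [0,0,0,0,0,0.2,0],
    [0,0,0,0,0,0,0],
  ],
)

```text
t: 17.35
tool_pos: [0.4656, -0.3499, 0.158]
tool_rot: [2.291, 2.147, 0.0]
contact_force: [0.3, 1.2, -2.9]
opening: 0.0116
```

>>> jog_arm(
  deltas=[
    [0,0,0,0,0,0.15,0],
    [0,0,0,0,0,0.15,0],
    [0,0,0,0,0,0.15,0],
    [0,0,0,0,0,0,0],
  ],
)

```text
t: 17.68
tool_pos: [0.465, -0.3498, 0.1525]
tool_rot: [2.293, 2.148, 0.0]
contact_force: [0.1, 0.4, -2.1]
opening: 0.0113
```

>>> jog_arm(
  deltas=[
    [0,0,0,0,0,0.15,0],
    [0,0,0,0,0,0.1,0],
    [0,0,0,0,0,0,0],
  ],
)

```text
t: 17.93
tool_pos: [0.4655, -0.3503, 0.1511]
tool_rot: [2.291, 2.147, -0.0]
contact_force: [-0.4, -0.4, 3.1]
opening: 0.0114
```

>>> jog_arm(
  deltas=[
    [0,0,0,0,0,0.1,0],
    [0,0,0,0,0,0,0],
  ],
)

```text
t: 18.1
tool_pos: [0.4657, -0.3504, 0.151]
tool_rot: [2.291, 2.147, 0.0]
contact_force: [0.0, 1.4, 7.6]
opening: 0.0115
```

>>> jog_arm(
  deltas=[
    [0,0,0,0,0,-0.2,0],
    [0,0,0,0,0,0,0.2],
    [0,0,0,0,0,0,0.4],
    [0,0,0,0,0,0,0.5],
    [0,0,0,0,0,0,0.5],
    [0,0,0,0,0,-1,0.5],
    [0,0,0,0,0,-2,0.5],
    [0,0,0,0,0,-3,0.5],
    [0,0,0,0,0,-3,0.5],
    [0,0,0,0,0,-4,1],
    [0,0,0,0,0,-3,1],
    [0,0,0,0,0,0,1],
  ],
)

```text
t: 19.1
tool_pos: [0.4672, -0.3518, 0.3211]
tool_rot: [2.282, 2.138, 0.001]
contact_force: [0.2, -1.1, 0.8]
opening: 0.0768
```

>>> jog_arm(
  deltas=[
    [0,0,0,2,0,0,1],
    [0,0,0,3.5,0,0,1],
    [0,0,0,3.9,0,0,1],
    [0,0,0,3.9,0,0,1],
    [0,0,0,3.9,0,0,1],
    [0,0,0,3.9,0,0,1],
    [0,0,0,3.9,0,0,1],
    [0,0,0,3.9,0,0,1],
    [0,0,0,3.9,0,0,1],
    [0,0,0,3.9,0,0,1],
    [0,0,0,3.9,0,0,1],
    [0,0,0,3.9,0,0,1],
  ],
)

```text
t: 20.1
tool_pos: [0.4936, 0.0963, 0.3117]
tool_rot: [2.292, 2.147, 0.002]
contact_force: [-0.0, 0.4, -0.2]
opening: 0.0855
```

>>> jog_arm(
  deltas=[
    [0,0,0,3.9,0,0,1],
    [0,0,0,3.9,0,0,1],
    [0,0,0,3.9,0,0,1],
    [0,0,0,3.9,0,0,1],
    [0,0,0,3.9,0,0,1],
    [0,0,0,3.9,0,0,1],
    [0,0,-0.07,2,0,0,1],
    [0,0,-0.07,1,0,0,1],
    [0,0,-0.07,0,0,0,1],
    [0,0,-0.07,0,0,0,1],
    [0,0,0,0,0,0,1],
    [0,0,0,0,0,0,1],
  ],
)

```text
t: 21.1
tool_pos: [0.5104, 0.3578, 0.3112]
tool_rot: [1.972, 2.445, 0.0]
contact_force: [-0.2, 0.3, -0.5]
opening: 0.0849
```

```bash
python3 -c "
from h import *
go(.453,.396,.20,.22)
I,D=grab('scene','s6');save(I[90:350,90:400],'s6',2.5)"
```

```text
t 21.10 pos [0.5104 0.3578 0.3112] yaw 0.213 F [-0.2  0.3 -0.5] op 0.0849 tilt [0.0002 0.0001]
  turn xyz [ 0.    -0.    -0.007] shift cm [ 4.98 -4.77 11.12]
```

View pics/s6.png

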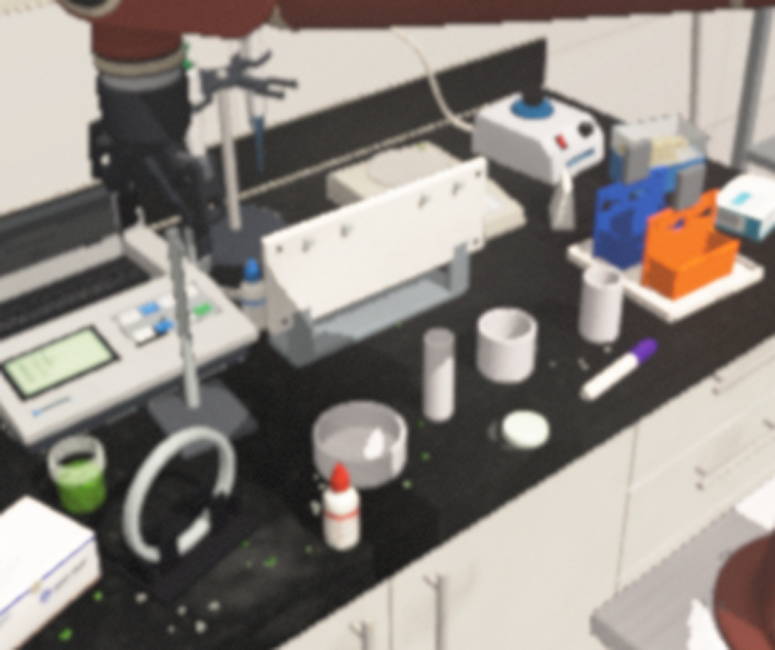

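Both caddies stand upright in the tray. Now fitting the hoop more exactly.

```bash
python3 - <<'E'
from h import *
from scipy.optimize import least_squares
np.set_printoptions(precision=4,suppress=True)
P=[]
for f,cam in(('s6','scene'),('scene0','scene'),('top0','top')):
    Z=np.load(f'pics/{f}.npz');W=cloud(cam,Z['D']);x,y,z=W[...,0],W[...,1],W[...,2]
    k=(z>.065)&(z<.15)&(abs(x-.5416+.22*y)<.018)&(y>.32)&(y<.47)
    p=W[k];g=np.polyfit(p[:,1],p[:,0],1);h=np.arctan(-g[0])
    s=p[:,1]/np.cos(h) if 0 else (p-[.453,.396,0])@np.array([-np.sin(h),np.cos(h),0])
    r=least_squares(lambda c:np.hypot(s-c[0],p[:,2]-c[1])-.061,[0,.068],loss='soft_l1',f_scale=.003)
    rad=np.hypot(s-r.x[0],p[:,2]-r.x[1]); top=p[p[:,2]>r.x[1]+.05]
    print(f,len(p),'yaw',h,'s0,zc',r.x,'rad pct',np.percentile(rad,[2,50,98]),'x@.396',np.polyval(g,.396),'toppts',np.median(top,0),np.percentile(top[:,2],[50,90,98]))
E
```

```text
s6 407 yaw 0.21757482571212383 s0,zc [0.0032 0.0759] rad pct [0.0546 0.0611 0.0647] x@.396 0.45080013081454934 toppts [0.4495 0.4039 0.1342] [0.1342 0.1378 0.1391]
scene0 409 yaw 0.21782711271512478 s0,zc [0.0033 0.0758] rad pct [0.0551 0.061  0.065 ] x@.396 0.4507126715102267 toppts [0.4491 0.4047 0.1339] [0.1339 0.1379 0.1397]
top0 111 yaw 0.23346152297562242 s0,zc [0.0046 0.0768] rad pct [0.0537 0.0615 0.068 ] x@.396 0.45352425225764775 toppts [0.4543 0.3969 0.1345] [0.1345 0.1392 0.1405]
```

>>> jog_arm(
  deltas=[
    [0,0,-0.007,1.5,-1.2,0,1],
    [0,0,0,2.2,-2,0,1],
    [0,0,0,1.5,-1.55,0,1],
    [0,0,0,0,0,2,1],
    [0,0,0,0,0,3,0.6],
    [0,0,0,0,0,3,0.5],
    [0,0,0,0,0,3,0.5],
    [0,0,0,0,0,2,0.5],
    [0,0,0,0,0,0,0.5],
    [0,0,0,0,0,0,0.5],
  ],
)

```text
t: 21.98
tool_pos: [0.4522, 0.3975, 0.1799]
tool_rot: [-1.963, -2.452, 0.004]
contact_force: [-0.3, 0.0, 0.8]
opening: 0.0422
```

```bash
python3 -c "
from h import *
go(.4525,.399,.1545,.22)"
```

```text
t 21.98 pos [0.4522 0.3975 0.1799] yaw 0.221 F [-0.3  0.   0.8] op 0.0422 tilt [-0.0022 -0.0015]
  turn xyz [-0.002  0.001  0.001] shift cm [0.14 0.06 2.54]
```

>>> jog_arm(
  deltas=[
    [0,0,0,0.1,0.05,1,0.5],
    [0,0,0,0,0,1,0.5],
    [0,0,0,0,0,0.5,0.5],
    [0,0,0,0,0,0,0.4],
    [0,0,0,0,0,0,0.3],
    [0,0,0,0,0,0,0.2],
    [0,0,0,0,0,0,0],
    [0,0,0,0,0,0,0],
    [0,0,0,0,0,0,0],
    [0,0,0,0,0,0,0],
    [0,0,0,0,0,0,0],
  ],
  grip_force=50,
)

```text
t: 22.9
tool_pos: [0.4534, 0.3995, 0.1567]
tool_rot: [1.961, 2.453, 0.002]
contact_force: [-0.9, 0.2, 3.3]
opening: 0.0079
```

```bash
python3 -c "
from h import *
go(.4525,.399,.1545,.22)"
```

```text
t 22.90 pos [0.4534 0.3995 0.1567] yaw 0.222 F [-0.9  0.2  3.3] op 0.0079 tilt [0.0011 0.0007]
  turn xyz [ 0.001 -0.     0.002] shift cm [-0.03 -0.09  0.22]
```

>>> jog_arm(
  deltas=[
    [0,0,0,0,0,-0.5,0],
    [0,0,0,0,0,-0.5,0],
    [0,0,0,0,0,-1,0],
    [0,0,0,0,0,0,0],
    [0,0,0,0,0,0,0],
  ],
)

```text
t: 23.32
tool_pos: [0.4535, 0.3996, 0.1771]
tool_rot: [1.961, 2.453, 0.003]
contact_force: [0.0, 0.2, -1.8]
opening: 0.0081
```

```bash
python3 -c "
from h import *
go(.4525,.399,.1545,.22)
I,D=grab('scene','s7');save(I[200:340,120:260],'s7',4)"
```

```text
t 23.32 pos [0.4535 0.3996 0.1771] yaw 0.222 F [ 0.   0.2 -1.8] op 0.0081 tilt [0.0016 0.0011]
  turn xyz [ 0.002 -0.001  0.002] shift cm [-0.03 -0.11  2.26]
```

View pics/s7.png

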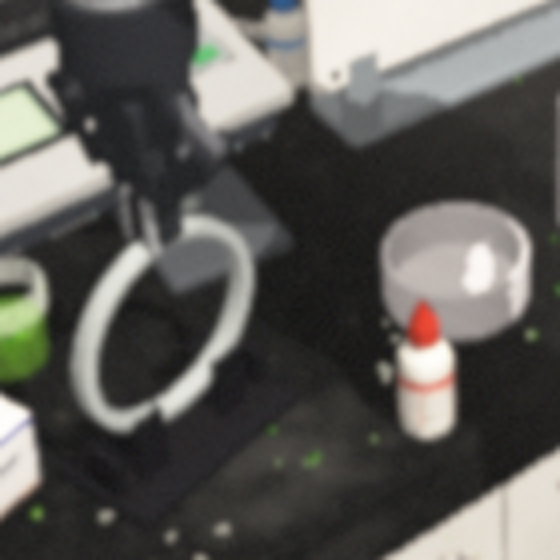

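Hoop is held clear of the cradle. Lift and turn to the bar's heading.

>>> jog_arm(
  deltas=[
    [0,0,0,0,0,-1.5,0],
    [0,0,0,0,0,-2,0],
    [0,0,0,0,0,-2,0],
    [0,0,0,0,0,-2,0],
    [0,0,0,0,0,-2,0],
    [0,0,0,0,0,-1.8,0],
    [0,0,0.06,0,0,-1,0],
    [0,0,0.07,0,0,0,0],
    [0,0,0.07,0,0,0,0],
    [0,0,0.07,0,0,0,0],
    [0,0,0.045,0,0,0,0],
    [0,0,0,0,0,0,0],
  ],
)

```text
t: 24.37
tool_pos: [0.4528, 0.3991, 0.2983]
tool_rot: [-2.323, -2.115, 0.002]
contact_force: [0.5, -0.2, -0.6]
opening: 0.0083
```

```bash
python3 -c "
from h import *
go(.500,.2995,.298,-.095)"
```

```text
t 24.37 pos [0.4528 0.3991 0.2983] yaw -0.094 F [ 0.5 -0.2 -0.6] op 0.0083 tilt [-0.0009 -0.0006]
  turn xyz [-0.001  0.001  0.001] shift cm [-9.46  5.65  0.03]
```

>>> jog_arm(
  deltas=[
    [0,0,0,-1.2,0.5,0,0],
    [0,0,0,-1.7,0.9,0,0],
    [0,0,0,-1.8,1.2,0,0],
    [0,0,0,-1.8,1.2,0,0],
    [0,0,0,-1.7,1.2,0,0],
    [0,0,0,-1.3,0.6,0,0],
    [0,0,0,0,0,0,0],
    [0,0,0,0,0,0,0],
    [0,0,0,0,0,0,0],
  ],
)

```text
t: 25.12
tool_pos: [0.4996, 0.2996, 0.2989]
tool_rot: [-2.322, -2.116, -0.0]
contact_force: [-1.0, -0.2, -0.8]
opening: 0.0082
```

```bash
python3 - <<'E'
from h import *
go(.5855,.2913,.298,-.095)
np.set_printoptions(precision=4,suppress=True)
I,D=grab('scene','s8');save(I[130:300,110:250],'s8',4)
for f in('s8',):
    W=cloud('scene',np.load(f'pics/{f}.npz')['D']);x,y,z=W[...,0],W[...,1],W[...,2]
    k=(z>.21)&(z<.262)&(x>.535)&(x<.66)&(y>.27)&(y<.31)
    P=W[k];print(len(P),P[:,0].min(),np.percentile(P[:,0],[2,98]));b=P[(P[:,0]>.56)&(P[:,0]<.61)];print('bar',np.polyfit(b[:,0],b[:,1],1),b[:,2].max(),np.median(b[:,2]));t=P[P[:,0]<.55];print('tip',t.max(0),np.median(t,0))
    k=(z>.145)&(z<.30)&(x>.48)&(x<.52)&(y>.2)&(y<.39);P=W[k];print('hoop',len(P),np.percentile(P,[1,50,99],axis=0))
E
```

```text
t 25.12 pos [0.4996 0.2996 0.2989] yaw -0.093 F [-1.  -0.2 -0.8] op 0.0082 tilt [-0.0004  0.0004]
  turn xyz [-0.    -0.     0.002] shift cm [-0.01  8.62  0.09]
90 0.5451041704415484 [0.5474 0.6333]
bar [-0.1107  0.3561] 0.23137267181711468 0.22909653543512765
tip [0.5478 0.298  0.2509] [0.5458 0.2949 0.2494]
hoop 737 [[0.4818 0.2364 0.1541]
 [0.4957 0.3054 0.2271]
 [0.5086 0.3617 0.2986]]
```

View pics/s8.png

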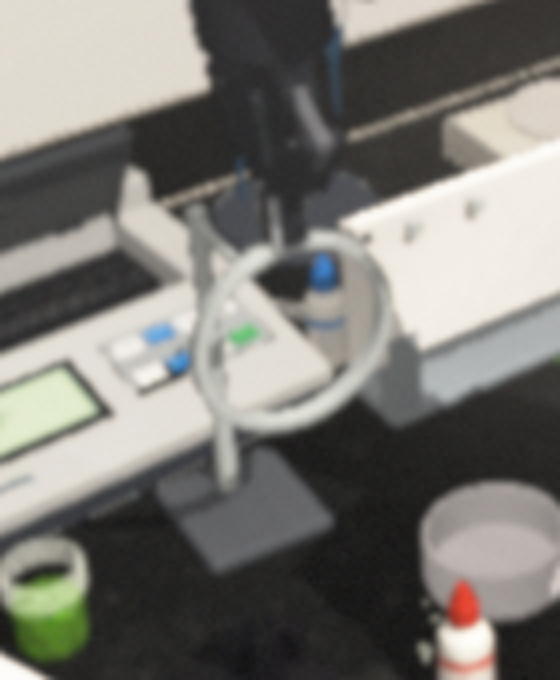

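The hoop hangs squarely from the gripper, robot-side of the hook tip. Advance over the bar, then lower.

>>> jog_arm(
  deltas=[
    [0,0,0,0,0.8,0,0],
    [0,0,0,0,1.2,0,0],
    [0,0,0,0,1.3,0,0],
    [0,0,0,0,1.3,0,0],
    [0,0,0,0,1.3,0,0],
    [0,0,0,0,1.3,0,0],
    [0,0,0,0,1,0,0],
    [0,0,0,0,0.4,0,0],
    [0,0,0,0,0,0,0],
    [0,0,0,0,0,0,0],
  ],
)

```text
t: 26.0
tool_pos: [0.5856, 0.2916, 0.2987]
tool_rot: [-2.322, -2.116, 0.001]
contact_force: [-0.2, 0.8, -0.6]
opening: 0.0082
```

>>> jog_arm(
  deltas=[
    [0,0,0,0,0,0.8,0],
    [0,0,0,0,0,1,0],
    [0,0,0,0,0,1,0],
    [0,0,0,0,0,0.7,0],
    [0,0,0,0,0,0.4,0],
    [0,0,0,0,0,0.2,0],
    [0,0,0,0,0,0,0],
    [0,0,0,0,0,0,0],
  ],
)

```text
t: 26.67
tool_pos: [0.5857, 0.2915, 0.2581]
tool_rot: [2.322, 2.116, 0.001]
contact_force: [0.2, -0.2, -1.1]
opening: 0.0079
```

```bash
python3 -c "
from h import *
go(.5855,.2913,.253,-.095)"
```

```text
t 26.67 pos [0.5857 0.2915 0.2581] yaw -0.093 F [ 0.2 -0.2 -1.1] op 0.0079 tilt [0.0006 0.0002]
  turn xyz [ 0.001 -0.     0.002] shift cm [-0.02 -0.02  0.51]
```

>>> jog_arm(
  deltas=[
    [0,0,0,0,0,0.15,0],
    [0,0,0,0,0,0.15,0],
    [0,0,0,0,0,0,0],
  ],
)

```text
t: 26.92
tool_pos: [0.586, 0.2916, 0.2566]
tool_rot: [2.322, 2.115, 0.003]
contact_force: [-1.7, -0.3, 3.0]
opening: 0.0082
```

>>> jog_arm(
  deltas=[
    [0,0,0,0,0,0.15,0],
    [0,0,0,0,0,0.1,0],
    [0,0,0,0,0,0,0],
  ],
)

```text
t: 27.17
tool_pos: [0.5861, 0.2917, 0.2564]
tool_rot: [2.321, 2.115, 0.005]
contact_force: [-4.4, -1.2, 10.7]
opening: 0.0084
```

>>> jog_arm(
  deltas=[
    [0,0,0,0,0,-0.25,0],
    [0,0,0,0,0,0,0],
    [0,0,0,0,0,0,0.15],
    [0,0,0,0,0,0,0.22],
    [0,0,0,0,0,0,0.25],
    [0,0,0,0,0,0,0.25],
    [0,0,0,0,0,0,0.25],
    [0,0,0,0,0,-0.5,0.25],
    [0,0,0,0,0,-1,0.25],
    [0,0,0,0,0,-2,0.25],
    [0,0,0,0,0,-3,0.25],
    [0,0,0,0,0,-3,0.25],
  ],
)

```text
t: 28.17
tool_pos: [0.5851, 0.2913, 0.3509]
tool_rot: [-2.322, -2.115, 0.002]
contact_force: [0.3, -0.3, 1.1]
opening: 0.021
```

```bash
python3 - <<'E'
from h import *
np.set_printoptions(precision=4,suppress=True)
go(.467,-.0376,.30,0)
I,D=grab('scene','s9');save(I[110:300,110:330],'s9',3.4)
E
```

```text
t 28.17 pos [0.5851 0.2913 0.3509] yaw -0.093 F [ 0.3 -0.3  1.1] op 0.0210 tilt [-0.0013 -0.0005]
  turn xyz [-0.001  0.001 -0.093] shift cm [-32.89 -11.81   5.09]
```

View pics/s9.png

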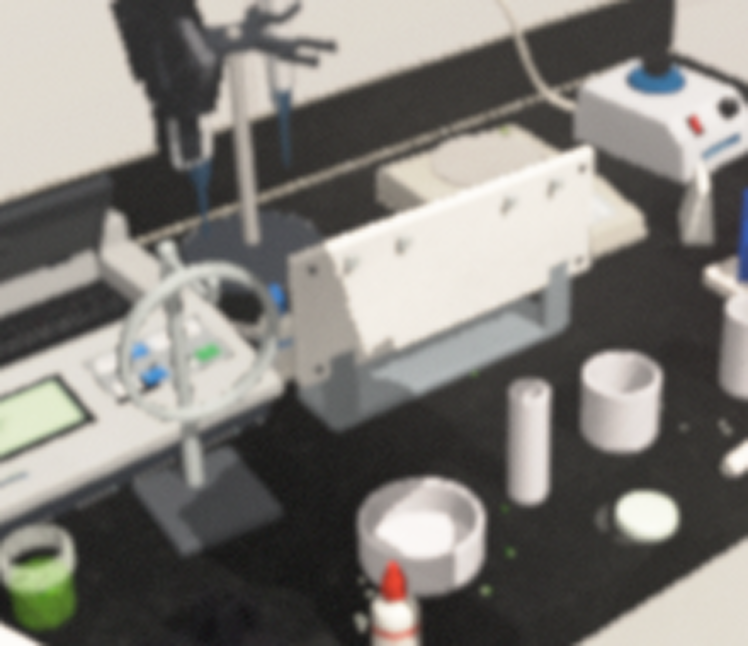

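The hoop hangs on the J-hook, gripper clear. Now measure the pots afresh, by rim circles in both depth clouds.

```bash
cat >> h.py <<'E'
from scipy.optimize import least_squares
POT={'a':(.048,.036),'b':(.033,.058),'c':(.024,.080),'d':(.016,.102)}
def pots(tag,guess,names='abcd',base=0.):
    "rim circle fits: cloud points near rim height, known radius"
    for cam in('top','scene'):
        I,D=grab(cam,tag+cam[0]);W=cloud(cam,D)
        for n in names:
            r,h=POT[n]; h=h+(base if np.isscalar(base) else base[n]); gx,gy=guess[n]
            k=(W[...,2]>h-.006)&(W[...,2]<h+.010)&(np.hypot(W[...,0]-gx,W[...,1]-gy)<r+.035)
            P=W[k]
            if len(P)<6: print(cam,n,'few',len(P)); continue
            f=least_squares(lambda c:np.hypot(P[:,0]-c[0],P[:,1]-c[1])-(r-.002),[gx,gy],loss='soft_l1',f_scale=.002)
            print(cam,n,len(P),f.x.round(4),'resid %.4f'%np.median(abs(f.fun)))
G={'a':(.450,.194),'b':(.467,-.038),'c':(.446,-.173),'d':(.455,.08)}
E
python3 -c "
from h import *
pots('p1',G)"
```

```text
top a 75 [0.4509 0.1925] resid 0.0012
top b 45 [ 0.4687 -0.0378] resid 0.0009
top c 36 [ 0.445 -0.174] resid 0.0011
top d 28 [0.4552 0.0796] resid 0.0013
scene a 236 [0.4496 0.1908] resid 0.0013
scene b 127 [ 0.467  -0.0395] resid 0.0013
scene c 77 [ 0.4433 -0.1764] resid 0.0013
scene d 67 [0.4535 0.0773] resid 0.0011
```

>>> jog_arm(
  deltas=[
    [0,0,-0.05,0,0,0,1],
    [0,0,-0.043,-1,-0.5,0,1],
    [0,0,0,-2.5,-1,0,1],
    [0,0,0,-3.5,-1.2,0,1],
    [0,0,0,-3.5,-1.2,0,1],
    [0,0,0,-3.5,-1.2,0,1],
    [0,0,0,-3.5,-1.2,1,1],
    [0,0,0,-3.5,-1.2,2,1],
    [0,0,0,-3.5,-1.2,2,1],
    [0,0,0,-3.5,-1.2,2,1],
    [0,0,0,-3,-1.2,3,1],
    [0,0,0,-2,-0.6,3,1],
  ],
)

```text
t: 29.32
tool_pos: [0.4681, -0.0378, 0.2215]
tool_rot: [2.222, 2.218, 0.0]
contact_force: [1.3, 0.5, 0.3]
opening: 0.0854
```

>>> jog_arm(
  deltas=[
    [0,0,0,0,0,3,1],
    [0,0,0,0,0,3,1],
    [0,0,0,0,0,2,1],
    [0,0,0,0,0,0,1],
    [0,0,0,0,0,0,1],
  ],
)

```text
t: 29.73
tool_pos: [0.4679, -0.0354, 0.1408]
tool_rot: [-2.219, -2.219, 0.003]
contact_force: [0.1, 0.4, 0.9]
opening: 0.0851
```

```bash
python3 -c "
from h import *
pots('p2',G,'abd')
go(.4679,-.0387,.058,0)"
```

```text
top a 71 [0.4508 0.1927] resid 0.0011
top b 7 [ 0.471  -0.0352] resid 0.0010
top d 26 [0.4555 0.0794] resid 0.0012
scene a 237 [0.4497 0.1907] resid 0.0013
scene b 132 [ 0.4672 -0.0395] resid 0.0013
scene d 63 [0.4539 0.0771] resid 0.0012
t 29.83 pos [ 0.4701 -0.0358  0.1438] yaw 0.000 F [-0.3  0.6  0.5] op 0.0852 tilt [ 0.0024 -0.0006]
  turn xyz [0.002 0.001 0.   ] shift cm [-0.29 -0.22  8.58]
```

>>> jog_arm(
  deltas=[
    [0,0,0,-0.3,-0.1,0,1],
    [0,0,0,0,0,1.5,1],
    [0,0,0,0,0,2,1],
    [0,0,0,0,0,2,1],
    [0,0,0,0,0,1.5,1],
    [0,0,0,0,0,1,1],
    [0,0,0,0,0,0.4,1],
    [0,0,0,0,0,0,1],
    [0,0,0,0,0,0,1],
    [0,0,0,0,0,0,1],
  ],
  grip_force=30,
)

```text
t: 30.67
tool_pos: [0.4692, -0.0389, 0.0596]
tool_rot: [2.22, 2.22, 0.002]
contact_force: [0.2, 0.2, 0.4]
opening: 0.0855
```

```bash
python3 -c "
from h import *
go(.4679,-.0387,.058,0)"
```

```text
t 30.67 pos [ 0.4692 -0.0389  0.0596] yaw 0.000 F [0.2 0.2 0.4] op 0.0855 tilt [ 0.0025 -0.0006]
  turn xyz [0.002 0.001 0.   ] shift cm [ 0.02 -0.13  0.16]
```

>>> jog_arm(
  deltas=[
    [0,0,0,0,-0.1,0,0.8],
    [0,0,0,0,0,0,0.7],
    [0,0,0,0,0,0,0.6],
    [0,0,0,0,0,0,0.5],
    [0,0,0,0,0,0,0.5],
    [0,0,0,0,0,0,0.5],
  ],
)

```text
t: 31.17
tool_pos: [0.468, -0.0389, 0.0596]
tool_rot: [2.22, 2.22, 0.002]
contact_force: [-1.4, -0.2, 5.3]
opening: 0.0645
```

>>> jog_arm(
  deltas=[
    [0,0,0,0,0,-0.5,0.5],
    [0,0,0,0,0,-1,0.5],
    [0,0,0,0,0,-2,0.5],
    [0,0,0,0,0,-3,0.5],
    [0,0,0,0,0,-3,0.5],
    [0,0,0,0,0,-3,0.5],
    [0,0,0,0,0,-2.5,0.5],
    [0,0,0,0,0,0,0.5],
    [0,0,0,0,0,0,0.5],
  ],
)

```text
t: 31.92
tool_pos: [0.468, -0.0389, 0.2103]
tool_rot: [2.219, 2.219, 0.004]
contact_force: [0.2, 0.7, -1.9]
opening: 0.0645
```

```bash
python3 -c "
from h import *
go(.4503,.1917,.21,0)"
```

```text
t 31.92 pos [ 0.468  -0.0389  0.2103] yaw 0.000 F [ 0.2  0.7 -1.9] op 0.0645 tilt [ 0.0042 -0.001 ]
  turn xyz [0.004 0.001 0.   ] shift cm [23.06 -1.77  0.03]
```

>>> jog_arm(
  deltas=[
    [0,0,0,1,-0.1,0,0.5],
    [0,0,0,2.5,-0.2,0,0.5],
    [0,0,0,3.5,-0.3,0,0.5],
    [0,0,0,3.5,-0.3,0,0.5],
    [0,0,0,3.5,-0.3,0,0.5],
    [0,0,0,3.5,-0.3,0,0.5],
    [0,0,0,3,-0.2,0,0.5],
    [0,0,0,1.8,-0.1,0,0.5],
    [0,0,0,0.7,0,0,0.5],
    [0,0,0,0,0,0,0.5],
    [0,0,0,0,0,0,0.5],
  ],
)

```text
t: 32.83
tool_pos: [0.4482, 0.1911, 0.2066]
tool_rot: [-2.22, -2.221, 0.004]
contact_force: [-0.9, -0.5, -1.6]
opening: 0.0643
```

```bash
python3 -c "
from h import *
pots('p3',G,'a')
go(.4503,.1917,.066,0)"
```

```text
top a 15 [0.4989 0.1942] resid 0.0008
scene a 158 [0.4977 0.1919] resid 0.0010
t 32.93 pos [0.4488 0.1903 0.2073] yaw -0.001 F [-0.3 -0.2 -0.9] op 0.0643 tilt [-0.0013 -0.0008]
  turn xyz [-0.001  0.001 -0.001] shift cm [ 0.14  0.15 14.13]
```

Pot a has been knocked ~48 mm in +x. Follow it and refit.

>>> jog_arm(
  deltas=[
    [0,0,0,0,1,0,0.5],
    [0,0,0,0.2,2,0,0.5],
    [0,0,0,0.1,1.4,0,0.5],
    [0,0,0,0,0.5,0,0.5],
    [0,0,0,0,0,0,0.5],
    [0,0,0,0,0,0,0.5],
  ],
)

```text
t: 33.43
tool_pos: [0.4982, 0.1937, 0.2079]
tool_rot: [-2.222, -2.22, 0.001]
contact_force: [-0.2, 1.6, -2.1]
opening: 0.0643
```

```bash
python3 -c "
from h import *
G['a']=(.498,.193)
pots('p4',G,'a')
go(.4983,.193,.066,0)"
```

```text
top a 23 [0.4987 0.1939] resid 0.0009
scene a 222 [0.4978 0.1918] resid 0.0012
t 33.53 pos [0.4977 0.194  0.2079] yaw -0.000 F [-0.4  0.1 -1.5] op 0.0645 tilt [-0.0006 -0.0001]
  turn xyz [-0.001  0.    -0.   ] shift cm [-0.1   0.06 14.19]
```

>>> jog_arm(
  deltas=[
    [0,0,0,-0.1,0.05,1.5,0.5],
    [0,0,0,0,0,2.5,0.5],
    [0,0,0,0,0,2.5,0.5],
    [0,0,0,0,0,2.5,0.5],
    [0,0,0,0,0,2,0.5],
    [0,0,0,0,0,1.5,0.5],
    [0,0,0,0,0,1,0.5],
    [0,0,0,0,0,0.4,0.5],
    [0,0,0,0,0,0.2,0.5],
    [0,0,0,0,0,0,0.5],
    [0,0,0,0,0,0,0.5],
  ],
)

```text
t: 34.45
tool_pos: [0.4995, 0.1935, 0.0684]
tool_rot: [2.221, 2.221, 0.003]
contact_force: [0.7, 0.0, -1.7]
opening: 0.0646
```

>>> jog_arm(
  deltas=[
    [0,0,0,0,0,0.15,0.5],
    [0,0,0,0,0,0.15,0.5],
    [0,0,0,0,0,0,0.5],
  ],
)

```text
t: 34.7
tool_pos: [0.4988, 0.1933, 0.0644]
tool_rot: [2.221, 2.221, 0.001]
contact_force: [-0.3, 0.5, -2.2]
opening: 0.0646
```

>>> jog_arm(
  deltas=[
    [0,0,0,0,0,0.1,0.5],
    [0,0,0,0,0,0.1,0.5],
    [0,0,0,0,0,0,0.5],
  ],
)

```text
t: 34.95
tool_pos: [0.499, 0.1935, 0.0636]
tool_rot: [2.221, 2.222, 0.0]
contact_force: [-3.9, -0.9, 7.0]
opening: 0.0646
```

>>> jog_arm(
  deltas=[
    [0,0,0,0,0,-0.2,0.5],
    [0,0,0,0,0,0,0.85],
    [0,0,0,0,0,0,1],
    [0,0,0,0,0,0,1],
    [0,0,0,0,0,0,1],
    [0,0,0,0,0,-1,1],
    [0,0,0,0,0,-2,1],
    [0,0,0,0,0,-3,1],
    [0,0,0,0,0,-4,1],
    [0,0,0,0,0,-4,1],
    [0,0,0,-2,-1,-2,1],
    [0,0,0,-3.5,-1,0,1],
  ],
)

```text
t: 35.95
tool_pos: [0.4818, 0.14, 0.2325]
tool_rot: [2.212, 2.221, 0.017]
contact_force: [1.9, -0.5, 0.9]
opening: 0.0855
```

>>> jog_arm(
  deltas=[
    [0,0,0,-3.9,-0.4,0,1],
    [0,0,0,-3.9,-0.4,0,1],
    [0,0,0,-3.9,-0.4,0,1],
    [0,0,0,-3.9,-0.4,0,1],
    [0,0,0,-3.9,-0.4,0,1],
    [0,0,0,-3.9,-0.4,0,1],
    [0,0,0,-3.9,-0.4,0,1],
    [0,0,0,-2.5,-0.4,0,1],
    [0,0,0,-1,0,0,1],
    [0,0,0,0,0,0,1],
    [0,0,0,0,0,0,1],
  ],
)

```text
t: 36.87
tool_pos: [0.4467, -0.1693, 0.2244]
tool_rot: [-2.222, -2.221, -0.001]
contact_force: [0.4, 0.6, 0.1]
opening: 0.0854
```

```bash
python3 -c "
from h import *
G['a']=G['b']=(.498,.193)
pots('p5',G,'abcd',{'a':0,'b':.004,'c':0,'d':0})
go(.4442,-.1752,.082,0)"
```

```text
top a 87 [0.4986 0.1936] resid 0.0012
top b 51 [0.4976 0.1941] resid 0.0011
top c 9 [ 0.4455 -0.1729] resid 0.0005
top d 28 [0.4554 0.0797] resid 0.0015
scene a 360 [0.4983 0.1914] resid 0.0121
scene b 159 [0.4962 0.192 ] resid 0.0014
scene c 85 [ 0.4426 -0.1765] resid 0.0013
scene d 68 [0.4533 0.0772] resid 0.0011
t 36.97 pos [ 0.4468 -0.1684  0.2242] yaw 0.002 F [-0.6  0.1 -0.4] op 0.0855 tilt [0.0001 0.0006]
  turn xyz [ 0.    -0.001  0.002] shift cm [-0.68 -0.26 14.22]
```

b is seated in a at (.497,.193). Next pot c.

>>> jog_arm(
  deltas=[
    [0,0,0,-0.7,-0.25,1,0.95],
    [0,0,0,0,0,3,0.9],
    [0,0,0,0,0,3,0.9],
    [0,0,0,0,0,3,0.9],
    [0,0,0,0,0,2.5,0.9],
    [0,0,0,0,0,1.2,0.9],
    [0,0,0,0,0,0.5,0.9],
    [0,0,0,0,0,0,0.9],
    [0,0,0,0,0,0,0.9],
  ],
)

```text
t: 37.72
tool_pos: [0.445, -0.1769, 0.0833]
tool_rot: [2.219, 2.221, 0.001]
contact_force: [-0.1, -0.5, -0.1]
opening: 0.0765
```

```bash
python3 -c "
from h import *
go(.4442,-.1752,.082,0)"
```

```text
t 37.72 pos [ 0.445  -0.1769  0.0833] yaw 0.001 F [-0.1 -0.5 -0.1] op 0.0765 tilt [ 0.0016 -0.0009]
  turn xyz [0.002 0.001 0.001] shift cm [ 0.17 -0.08  0.13]
```

>>> jog_arm(
  deltas=[
    [0,0,0,0.15,-0.05,0.05,0.7],
    [0,0,0,0,0,0,0.6],
    [0,0,0,0,0,0,0.5],
    [0,0,0,0,0,0,0.35],
    [0,0,0,0,0,0,0.35],
    [0,0,0,0,0,0,0.35],
    [0,0,0,0,0,0,0.35],
    [0,0,0,0,0,0,0.35],
  ],
)

```text
t: 38.38
tool_pos: [0.4448, -0.1759, 0.0835]
tool_rot: [2.219, 2.219, 0.001]
contact_force: [-0.6, 0.2, 6.7]
opening: 0.0467
```

>>> jog_arm(
  deltas=[
    [0,0,0,0,0,-0.5,0.35],
    [0,0,0,0,0,-1,0.35],
    [0,0,0,0,0,-2,0.35],
    [0,0,0,0,0,-3,0.35],
    [0,0,0,0,0,-3,0.35],
    [0,0,0,0,0,-3,0.35],
    [0,0,0,0,0,-1.5,0.35],
    [0,0,0,0,0,0,0.35],
    [0,0,0,0,0,0,0.35],
  ],
)

```text
t: 39.13
tool_pos: [0.4438, -0.1753, 0.2225]
tool_rot: [2.22, 2.22, 0.001]
contact_force: [-0.7, -0.5, -0.9]
opening: 0.0466
```

```bash
python3 -c "
from h import *
go(.497,.193,.22,0)"
```

```text
t 39.13 pos [ 0.4438 -0.1753  0.2225] yaw -0.000 F [-0.7 -0.5 -0.9] op 0.0466 tilt [ 0.0017 -0.001 ]
  turn xyz [ 0.002  0.001 -0.   ] shift cm [36.83  5.32  0.25]
```

>>> jog_arm(
  deltas=[
    [0,0,0,1.5,0.2,0,0.35],
    [0,0,0,3,0.4,0,0.35],
    [0,0,0,3.8,0.55,0,0.35],
    [0,0,0,3.8,0.55,0,0.35],
    [0,0,0,3.8,0.55,0,0.35],
    [0,0,0,3.8,0.55,0,0.35],
    [0,0,0,3.8,0.55,0,0.35],
    [0,0,0,3.8,0.55,0,0.35],
    [0,0,0,3.8,0.55,0,0.35],
    [0,0,0,3,0.5,0,0.35],
    [0,0,0,1.8,0.3,0,0.35],
    [0,0,0,0.9,0,0,0.35],
  ],
)

```text
t: 40.13
tool_pos: [0.4947, 0.1948, 0.2186]
tool_rot: [-2.216, -2.222, 0.006]
contact_force: [-0.3, 0.5, -1.4]
opening: 0.0468
```

>>> jog_arm(
  deltas=[
    [0,0,0,0,0,0,0.35],
    [0,0,0,0,0,0,0.35],
    [0,0,0,0,0,0,0.35],
  ],
)

```text
t: 40.38
tool_pos: [0.4957, 0.1916, 0.2206]
tool_rot: [-2.222, -2.22, 0.003]
contact_force: [0.2, -0.5, -0.9]
opening: 0.0473
```

```bash
cat > m.py <<'E'
from h import *
# held pot n over nest rim m (height zr): both from one scene picture, relative offset
import sys
E
python3 -c "
from h import *
G['a']=G['b']=(.497,.193);G['c']=(.497,.193)
o=ctrl.get_obs()['tool_pos'];print(o)
pots('p6',G,'bc',{'b':.004,'c':o[2]-.0835})
go(.497,.193,.22,0)"
```

```text
[0.49565498 0.19160297 0.22064324]
top b 6 [0.4972 0.1975] resid 0.0005
top c few 4
scene b 163 [0.4963 0.1921] resid 0.0013
scene c 165 [0.4915 0.1902] resid 0.0033
t 40.48 pos [0.496  0.1915 0.2213] yaw -0.002 F [-0.2 -0.4 -1.2] op 0.0471 tilt [-0.0004 -0.0004]
  turn xyz [-0.     0.    -0.002] shift cm [0.15 0.1  0.13]
```

>>> jog_arm(
  deltas=[
    [0,0,0,0.15,0.1,1,0.35],
    [0,0,0,0,0,2,0.35],
    [0,0,0,0,0,2,0.35],
    [0,0,0,0,0,1,0.35],
    [0,0,0,0,0,0,0.35],
    [0,0,0,0,0,1,0.35],
    [0,0,0,0,0,1,0.35],
    [0,0,0,0,0,1,0.35],
    [0,0,0,0,0,0,0.35],
  ],
)

```text
t: 41.23
tool_pos: [0.4959, 0.194, 0.1292]
tool_rot: [-2.22, -2.22, 0.005]
contact_force: [-0.7, -0.8, -1.6]
opening: 0.0467
```

>>> jog_arm(
  deltas=[
    [0,0,0,0,0,1,0.35],
    [0,0,0,0,0,1,0.35],
    [0,0,0,0,0,0.8,0.35],
    [0,0,0,0,0,0.4,0.35],
    [0,0,0,0,0,0,0.35],
    [0,0,0,0,0,0,0.35],
  ],
)

```text
t: 41.73
tool_pos: [0.497, 0.1943, 0.0992]
tool_rot: [-2.221, -2.221, 0.001]
contact_force: [-0.4, 0.6, -0.7]
opening: 0.0467
```

Free entry so far. Continue to the floor.

>>> jog_arm(
  deltas=[
    [0,0,0,-0.05,0,0.3,0.35],
    [0,0,0,0,0,0.2,0.35],
    [0,0,0,0,0,0.15,0.35],
    [0,0,0,0,0,0,0.35],
    [0,0,0,0,0,0,0.35],
  ],
)

```text
t: 42.15
tool_pos: [0.4971, 0.1938, 0.0931]
tool_rot: [-2.221, -2.221, -0.0]
contact_force: [0.2, -0.2, -0.0]
opening: 0.0472
```

>>> jog_arm(
  deltas=[
    [0,0,0,0,0,0.15,0.35],
    [0,0,0,0,0,0.1,0.35],
    [0,0,0,0,0,0,0.35],
  ],
)

```text
t: 42.4
tool_pos: [0.4975, 0.1939, 0.0915]
tool_rot: [2.221, 2.221, 0.001]
contact_force: [-0.9, -0.9, 3.5]
opening: 0.0472
```

>>> jog_arm(
  deltas=[
    [0,0,0,0,0,-0.1,0.35],
    [0,0,0,0,0,0,0.7],
    [0,0,0,0,0,0,0.85],
    [0,0,0,0,0,0,0.85],
    [0,0,0,0,0,0,0.85],
    [0,0,0,0,0,-1,0.85],
    [0,0,0,0,0,-2,0.85],
    [0,0,0,0,0,-3,0.85],
    [0,0,0,0,0,-3,0.85],
    [0,0,0,0,0,-3,0.85],
    [0,0,0,0,0,-1,0.85],
    [0,0,0,0,0,0,0.85],
  ],
)

```text
t: 43.4
tool_pos: [0.4992, 0.1943, 0.2265]
tool_rot: [2.218, 2.218, 0.011]
contact_force: [0.9, -0.5, -0.3]
opening: 0.0727
```

>>> jog_arm(
  deltas=[
    [0,0,0,-1.5,-0.5,0,0.85],
    [0,0,0,-3,-1,0,0.85],
    [0,0,0,-3,-1.3,0,0.85],
    [0,0,0,-2.5,-1,0,0.85],
    [0,0,0,-1.5,-0.5,0,0.85],
    [0,0,0,0,0,0,0.85],
    [0,0,0,0,0,0,0.85],
  ],
)

```text
t: 43.98
tool_pos: [0.4533, 0.0784, 0.22]
tool_rot: [-2.222, -2.218, 0.002]
contact_force: [-0.1, -0.0, -0.2]
opening: 0.0724
```

```bash
python3 -c "
from h import *
G['a']=G['b']=(.497,.193);G['c']=(.497,.193)
pots('p7',G,'cd',{'c':.008,'d':0})
go(.4544,.0785,.104,0)"
```

```text
top c 25 [0.4971 0.1938] resid 0.0007
top d few 0
scene c 117 [0.4955 0.1924] resid 0.0013
scene d 71 [0.4537 0.0778] resid 0.0013
t 44.08 pos [0.4539 0.0793 0.2206] yaw 0.000 F [-0.1 -0.6  0.4] op 0.0729 tilt [-0.0016  0.0004]
  turn xyz [-0.002 -0.     0.   ] shift cm [-0.08  0.05 11.66]
```

>>> jog_arm(
  deltas=[
    [0,0,0,-0.05,0.05,1,0.85],
    [0,0,0,0,0,2.5,0.8],
    [0,0,0,0,0,3,0.8],
    [0,0,0,0,0,2.5,0.8],
    [0,0,0,0,0,1.5,0.8],
    [0,0,0,0,0,0.9,0.8],
    [0,0,0,0,0,0.2,0.8],
    [0,0,0,0,0,0,0.8],
    [0,0,0,0,0,0,0.8],
  ],
)

```text
t: 44.83
tool_pos: [0.4555, 0.0786, 0.1066]
tool_rot: [2.22, 2.221, 0.002]
contact_force: [-0.6, 0.2, 0.5]
opening: 0.0684
```

>>> jog_arm(
  deltas=[
    [0,0,0,0,0,0,0.6],
    [0,0,0,0,0,0,0.5],
    [0,0,0,0,0,0,0.4],
    [0,0,0,0,0,0,0.2],
    [0,0,0,0,0,0,0.2],
    [0,0,0,0,0,0,0.2],
    [0,0,0,0,0,0,0.2],
    [0,0,0,0,0,0,0.2],
    [0,0,0,0,0,0,0.2],
  ],
)

```text
t: 45.58
tool_pos: [0.4555, 0.0783, 0.1068]
tool_rot: [2.221, 2.22, 0.002]
contact_force: [-0.4, -0.3, 5.3]
opening: 0.0314
```

>>> jog_arm(
  deltas=[
    [0,0,0,0,0,-0.5,0.2],
    [0,0,0,0,0,-1,0.2],
    [0,0,0,0,0,-2,0.2],
    [0,0,0,0,0,-3,0.2],
    [0,0,0,0,0,-3,0.2],
    [0,0,0,0,0,-3,0.2],
    [0,0,0,0,0,-1.5,0.2],
    [0,0,0,0,0,0,0.2],
    [0,0,0,0,0,0,0.2],
  ],
)

```text
t: 46.33
tool_pos: [0.4547, 0.0783, 0.2463]
tool_rot: [2.221, 2.221, 0.002]
contact_force: [0.6, 0.9, -1.6]
opening: 0.0315
```

```bash
python3 -c "
from h import *
go(.4967,.1931,.242,0)"
```

```text
t 46.33 pos [0.4547 0.0783 0.2463] yaw 0.000 F [ 0.6  0.9 -1.6] op 0.0315 tilt [0.0016 0.    ]
  turn xyz [ 0.002 -0.     0.   ] shift cm [11.48  4.2   0.43]
```

>>> jog_arm(
  deltas=[
    [0,0,0,1,0.3,0,0.2],
    [0,0,0,2.5,0.9,0,0.2],
    [0,0,0,3,1.1,0,0.2],
    [0,0,0,2.5,1,0,0.2],
    [0,0,0,1.7,0.6,0,0.2],
    [0,0,0,0.75,0.3,0,0.2],
    [0,0,0,0,0,0,0.2],
    [0,0,0,0,0,0,0.2],
    [0,0,0,0,0,0,0.2],
  ],
)

```text
t: 47.08
tool_pos: [0.496, 0.1921, 0.2447]
tool_rot: [-2.222, -2.22, 0.003]
contact_force: [0.4, -0.0, -0.2]
opening: 0.0314
```

```bash
python3 -c "
from h import *
G['c']=(.497,.193)
pots('p8',G,'c',.008)
go(.4967,.1931,.205,0)
I=np.load('pics/p8s.npz')['I'];save(I[150:300,160:310],'p8',4)"
```

```text
top c few 4
scene c 113 [0.4957 0.1929] resid 0.0012
t 47.18 pos [0.4963 0.1919 0.2453] yaw -0.001 F [-0.3 -0.8 -0.6] op 0.0313 tilt [-0.0004 -0.0003]
  turn xyz [-0.     0.    -0.001] shift cm [0.12 0.04 4.03]
```

View pics/p8.png

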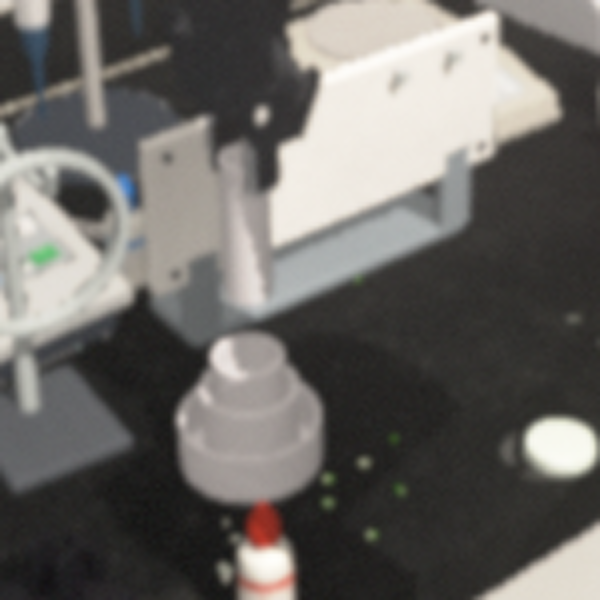

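a–b–c stack is nested; d hangs right above c's opening (bottom at (245,302), rim centre at (247,357)). Lower.

>>> jog_arm(
  deltas=[
    [0,0,0,0.15,0.05,1,0.2],
    [0,0,0,0,0,1.5,0.2],
    [0,0,0,0,0,1.3,0.2],
    [0,0,0,0,0,0,0.2],
    [0,0,0,0,0,0,0.2],
    [0,0,0,0,0,0.8,0.2],
    [0,0,0,0,0,0.8,0.2],
    [0,0,0,0,0,0.8,0.2],
    [0,0,0,0,0,0,0.2],
  ],
)

```text
t: 47.93
tool_pos: [0.496, 0.194, 0.1813]
tool_rot: [-2.22, -2.22, 0.005]
contact_force: [-0.3, -0.5, -1.2]
opening: 0.0313
```

>>> jog_arm(
  deltas=[
    [0,0,0,0,0,1,0.2],
    [0,0,0,0,0,1,0.2],
    [0,0,0,0,0,1,0.2],
    [0,0,0,0,0,1,0.2],
    [0,0,0,0,0,1,0.2],
    [0,0,0,0,0,0.6,0.2],
    [0,0,0,0,0,0,0.2],
    [0,0,0,0,0,0,0.2],
  ],
)

```text
t: 48.6
tool_pos: [0.4969, 0.1943, 0.127]
tool_rot: [-2.221, -2.221, 0.001]
contact_force: [-0.1, 0.7, -0.7]
opening: 0.0313
```

>>> jog_arm(
  deltas=[
    [0,0,0,-0.05,0,0.3,0.2],
    [0,0,0,0,0,0.2,0.2],
    [0,0,0,0,0,0.15,0.2],
    [0,0,0,0,0,0,0.2],
    [0,0,0,0,0,0,0.2],
  ],
)

```text
t: 49.02
tool_pos: [0.4972, 0.1938, 0.1212]
tool_rot: [2.221, 2.221, 0.0]
contact_force: [-0.1, -0.2, -1.0]
opening: 0.0313
```

>>> jog_arm(
  deltas=[
    [0,0,0,0,0,0.15,0.2],
    [0,0,0,0,0,0.15,0.2],
    [0,0,0,0,0,0,0.2],
  ],
)

```text
t: 49.27
tool_pos: [0.4976, 0.1939, 0.1188]
tool_rot: [2.221, 2.221, 0.001]
contact_force: [-0.0, 0.3, 1.7]
opening: 0.0316
```

Seated at the expected 0.1188. Release and retreat.

>>> jog_arm(
  deltas=[
    [0,0,0,0,0,0,0.4],
    [0,0,0,0,0,0,0.6],
    [0,0,0,0,0,0,0.7],
    [0,0,0,0,0,0,0.7],
    [0,0,0,0,0,0,0.7],
    [0,0,0,0,0,-1,0.7],
    [0,0,0,0,0,-2,0.7],
    [0,0,0,0,0,-3,0.7],
    [0,0,0,0,0,-4,0.7],
    [0,0,0,0,0,-4,0.7],
    [0,0,0,0,0,-4,0.7],
    [0,0,0,0,0,-3,0.7],
  ],
)

```text
t: 50.27
tool_pos: [0.4975, 0.1939, 0.3333]
tool_rot: [2.22, 2.22, 0.007]
contact_force: [0.3, 0.1, 0.3]
opening: 0.0599
```

>>> jog_arm(
  deltas=[
    [0,0,0,-2,0,0,0.7],
    [0,0,0,-3,0,0,0.7],
    [0,0,0,-3.5,0,0,0.7],
    [0,0,0,-3.5,0,0,0.7],
    [0,0,0,-3.5,0,0,0.7],
    [0,0,0,-3,0,0,0.7],
    [0,0,0,-1.5,0,0,0.7],
    [0,0,0,0,0,0,0.7],
    [0,0,0,0,0,0,0.7],
    [0,0,0,0,0,0,0.7],
  ],
)

```text
t: 51.1
tool_pos: [0.4971, -0.0056, 0.3286]
tool_rot: [2.221, 2.222, 0.001]
contact_force: [-0.6, -0.8, -0.3]
opening: 0.0599
```

```bash
python3 -c "
from h import *
for n in 'abcd': G[n]=(.497,.193)
pots('p9',G,'abcd',{'a':0,'b':.004,'c':.008,'d':.012})
go(.5,0,.3,0)
I=np.load('pics/p9s.npz')['I'];save(I[100:320,90:470],'p9',2)
W=cloud('top',np.load('pics/p9t.npz')['D']);m=((W[...,2]>.008)&(W[...,0]<.5)&(W[...,0]>.3)).astype(np.uint8)
n,L,S,C=cv2.connectedComponentsWithStats(m)
for i in range(1,n):
  if S[i,4]>25 and 100<C[i,0]<345: print(np.round(C[i]*1.5,1),S[i,4])"
```

```text
top a 98 [0.4989 0.1941] resid 0.0015
top b 66 [0.4979 0.1943] resid 0.0016
top c 40 [0.4976 0.1949] resid 0.0014
top d 25 [0.4973 0.1945] resid 0.0010
scene a 271 [0.5036 0.1881] resid 0.0062
scene b 172 [0.5002 0.1894] resid 0.0039
scene c 125 [0.4985 0.1906] resid 0.0035
scene d 76 [0.4958 0.1927] resid 0.0014
t 51.20 pos [ 0.4971 -0.0052  0.3284] yaw 0.002 F [-0.5  0.1 -0.5] op 0.0598 tilt [0.0002 0.0002]
  turn xyz [ 0.    -0.     0.002] shift cm [0.52 0.29 2.84]
[401.6 338.7] 2798
[328.3 319.4] 198
[189.4 322.3] 471
[252.1 329.7] 308
[295.7 361.6] 66
```

View pics/p9.png

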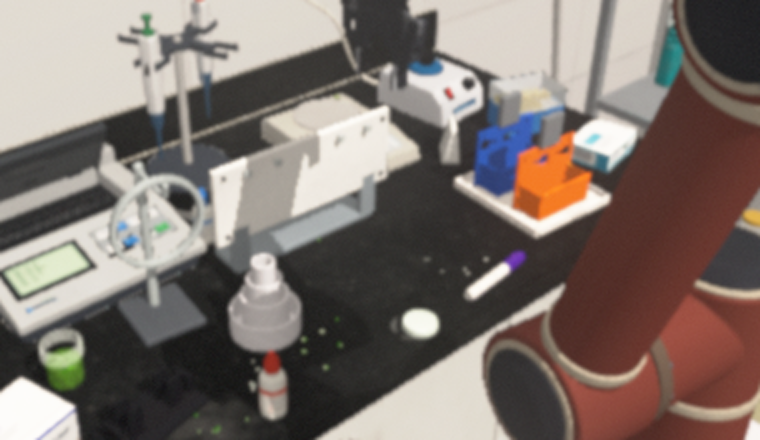

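The final picture shows both caddies upright in the tray (around (545,175)), the hoop on the hook ((155,220)) and the four pots nested ((265,300)). The lid, marker, cup and red dropper look unmoved, and the robot is clear of everything. Handing in.

```bash
python3 -c "
from station import ctrl
print(ctrl.finish_job())"
```

```text
the job is handed in; nothing more can be done
None
```

The sieving station is stripped down and the job is handed in, at about 51 s of the 210 s allowed.

**What I did:** I slid the blue and then the orange caddy off their studs and stood both in the drip tray. Next I hung the hoop on the J-hook. Then I nested pot b in a, c in b and d in c. Pot a was knocked about 48 mm in +x partway through; I found its new position before placing b.

**Last checks:**
- **Caddies and hoop:** the final picture shows both caddies upright in the tray and the hoop on the hook, with the gripper clear of everything.
- **Pots:** in the top view all four rim centres agree within about 2 mm. Pots b, c and d each touched down at the height expected for a full nest.
- **Check that disagreed:** in the scene view, the fits for pots a, b and c were a few mm off with larger residuals. I put this down to the inner pots' walls mixing into the fit, because d's fit was clean.
- **Bystanders:** the lid, marker, cup and red dropper look unmoved in the final picture. I did not re-measure the timer or the blue dropper.
- **Forces:** the highest force reading at the end of a move was about 11 N, when I seated the hoop. I did not track peaks during moves.

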